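Rack the glaze test tiles and set the inspection lamp

ROBOT

A 6-joint arm with a two-finger parallel gripper is mounted at the origin on the work surface. World frame = base frame: x ahead of the robot, y to its left, z up, the work surface at z = 0. Lengths are in m, angles in rad, forces in N, time in s.
With the tool pointing down it reaches from about 0.325 to 0.75 m from the base axis. Payload 7.6 kg.
Tool frame: the origin (TCP) lies at the very end of the fingers, on their centre line; the grasp point (between the pads) lies 19 mm behind it; z points along the fingers, y is the line along which they close (so a half turn about z gives the same grasp; the last joint's range is limited). The gripper opens to 85 mm and grips with 20 to 120 N. Pads are 22 mm wide; open, the fingers measure 114 mm over their backs; the gripper's body (76 mm by 85 mm) begins 54 mm behind the grasp point. The pads swing forward as they close: fully open they stand 13 mm farther back than shut.
Start: joints at [-1.376, 0.052, 1.401, -0, 1.689, -0.07], TCP at [0.137, -0.507, 0.231] pointing down, gripper open.
Joint ranges: [-2.9, 2.9], [-0.91, 2.17], [0.12, 2.37], [-1.06, 4.2], [0.26, 2.73], [-2.93, 2.93]. Speed limits (rad/s): [2.57, 2.57, 3.01, 3.14, 3.14, 3.14].

INTERFACE

Orientations are given as a unit quaternion [x, y, z, w].
In Python, from cell import readout, vision, job gives the robot as it stands.
- The arm moves only by the tool jog_arm, never from a script. Its argument "deltas" is a list that holds one entry, the list of rows, each a list of 7 numbers: the turn, a rotation vector about the tool's x, y, z in degrees, then the shift along the tool's x, y, z in m, then the finger opening in m, from 0 to 0.0854. A call has exactly 8 rows; each row is the pose to reach, as a shift and turn from the pose commanded when the call began, along the tool's axes at that moment; what a row does not reach only later rows make up. A row lasts 1/12 s, in which the tool goes at most 41.7 mm and 7.16 degrees, less where a joint would pass 70% of its speed; a pose out of reach is approached as far as the arm can. A call with a gripper value outside its range is refused whole. The fingers move at their own pace and stop on an object; "grip_force" is the grip in N (left out, the last holds). Time passes only in rows, so rows that repeat a pose let the fingers close, or fill a call up. It gives the time, the measured TCP pose, the force, the opening and the grip force at its end, in the units of the state.
- readout.observe(): the state, without advancing time (a new reading comes with each control period).
- vision.grab_frame(name): name is "scene" or "side" or "wrist"; returns the picture (400x640x3 uint8, blue, green, red); there is no depth.
- vision.calibration(name): a dict with "K" (3x3 intrinsics, pixels), "extrinsics" (4x4, takes a point from camera to world coordinates); the wrist camera has in their place "mount" (4x4, takes a point from camera to tool coordinates, whose origin is the TCP and whose axes are the flange's). Camera axes: x right, y down, z forward; pixel columns grow to the right and rows downward; lengths in m; the calibration is good to about 2 mm. A picture is of the moment at which its call begins: read the wrist's pose just before it. calibration takes no time and is no camera call.
- job.sign_off(): hands the job in; it is judged then, once.
The state is a dict: "time": time; "qpos": joint angles; "dq": joint speeds; "joint_efforts": joint torques, N m; "position": TCP position; "ee_rot": TCP orientation; "wrist_force": force on the tool from outside, world axes, zero at the start; "ft_torque": the same for the moment, N m; "width": finger opening in m; "gripper_force": force on a finger pad.
Only numpy, scipy, OpenCV 4.12 (cv2) and the standard library are available. Lean on these libraries where they do the work, as an engineer would, in place of code of your own. Each camera call takes 0.05 s, during which the arm holds its last target. There are 200 camera calls.

TASK

Get the fired glaze test tiles ready for inspection: raise the folded-down lamp panel upright, out of the way of the rack, then stand every test tile in the rack, each on one of its short ends in a slot of its own, fully down and upright. When all are in, bring the lamp panel back down to 45 degrees (the red mark), let go of it and check that it stays there; leave everything else on the table where it is.

Things in the scene. Friction and masses are not known exactly. Their poses are not given: they have to be found in the camera images.
- stand: Inspection stand, fixed: plywood base 270 x 250 x 12 mm with a pale wooden slotted rack. Origin on the table under the rack's middle; z up, x along the row of slots (roughly to the robot's right), y towards the lamp's hinge (roughly away from the robot). Two posts 158 mm tall at y = 160, x = -124 and 124 mm hold the lamp; a white plate on one post has ticks every 15 degrees, 45 in red.
- rack_floor (a point): Floor of the middle slot, 12 mm above the table over the stand's origin, axes as the stand's. 5 slots at x = -72, -36, 0, 36, 72 mm, all with this floor, 14 mm wide in x (flaring to 36 mm over the top 11 mm), between 6 blocks 40 mm wide in y, ridges 53 mm above the table. Low rails, tops 32 mm above the table, stand 84 mm apart along both y sides. A tile in a slot faces along x, its top 102 mm above the table.
- lamp (a joint): Angle of the lamp panel above level, rad: 0 = folded down level over the rack (panel points to the stand's -y), 0.785 = 45 degrees, 1.57 = upright; range 0 to 1.7. A stiff friction hinge (about 0.55 N m) holds it wherever it is left. At 0 to 0.3 it blocks the rack.
- lamp_hinge (a point): Middle of the lamp's hinge axis, on the stand, 160 mm to +y of the stand's origin and 140 mm above the table; the axis runs along the stand's x.
- lamp_bar (a point): Middle of the lamp's orange handle bar: a round bar 14 mm thick, 142 mm clear between its two brackets, parallel to the hinge and 190 mm from it, at the free edge of the panel. The panel itself is 220 x 120 x 12 mm (from 20 to 140 mm from the hinge), aluminium, white underneath; between panel and bar there is a 43 mm gap for a finger. The round bar can turn between the fingers.
- tile0: Ceramic test tile 64 x 90 x 10 mm, about 0.13 kg, off-white with a green glazed patch on one face; starts flat on the table. Origin at its middle; x along its 64 mm width, y along its 90 mm length, z through its 10 mm thickness. Standing in a slot on a short end, either end, either face, its middle is 57 mm above the table. May be absent.
- tile1: Ceramic test tile 64 x 90 x 10 mm, about 0.13 kg, off-white with a pale blue glazed patch on one face; starts flat on the table. Origin at its middle; x along its 64 mm width, y along its 90 mm length, z through its 10 mm thickness. Standing in a slot on a short end, either end, either face, its middle is 57 mm above the table. May be absent.
- tile2: Ceramic test tile 64 x 90 x 10 mm, about 0.13 kg, off-white with a terracotta red glazed patch on one face; starts flat on the table. Origin at its middle; x along its 64 mm width, y along its 90 mm length, z through its 10 mm thickness. Standing in a slot on a short end, either end, either face, its middle is 57 mm above the table. May be absent.
- tile3: Ceramic test tile 64 x 90 x 10 mm, about 0.13 kg, off-white with an amber glazed patch on one face; starts flat on the table. Origin at its middle; x along its 64 mm width, y along its 90 mm length, z through its 10 mm thickness. Standing in a slot on a short end, either end, either face, its middle is 57 mm above the table. May be absent.
- tile4: Ceramic test tile 64 x 90 x 10 mm, about 0.13 kg, off-white with a strong blue glazed patch on one face; starts flat on the table. Origin at its middle; x along its 64 mm width, y along its 90 mm length, z through its 10 mm thickness. Standing in a slot on a short end, either end, either face, its middle is 57 mm above the table. May be absent.
- dish: Shallow terracotta bowl, 76 mm across, 28 mm high, among the tiles; origin under its centre. Bystander: leave it where it is.
- jar_a: Clear glaze jar with white cap, 72 mm across, 85 mm high; origin under its centre. Bystander: leave it where it is.
- jar_b: Amber glaze jar with black cap, 72 mm across, 85 mm high; origin under its centre. Bystander: leave it where it is.
- mug: Blue mug, 80 mm across, 90 mm high; origin under its centre. Bystander: leave it where it is.
- bowl: White bowl, 130 mm across, 60 mm high; origin under its centre. Bystander: leave it where it is.
- brush: Glaze brush, 170 mm long, lying; origin under its middle. Bystander: leave it where it is.
- loop_tool: Trimming tool with a 120 mm wooden handle 16 mm thick, lying; origin under the handle's middle. Bystander: leave it where it is.
Things that resemble listed ones, but are neither listed nor needed, are in the scene too. What is shaped like the tile4 but purple is not meant. Leave any purple look-alike of the tile3 alone.

How it is judged:
On the way, in this order (a step that is already met when the one before it is completed fails the run):
1. the lamp panel is raised upright (at least 75 degrees) (value of joint lamp above 1.3 rad), for 0.3 s.
2. every tile stands in a slot of the rack, fully down and upright, with the lamp panel still raised (x of tile0 in the frame of stand between -0.085 and 0.085 m and y of tile0 in the frame of stand between -0.025 and 0.025 m and z of tile0 in the frame of stand between 0.05 and 0.063 m and angle between tile0's own z axis and vertical between 1.351 and 1.791 rad and linear speed of each of tile0, tile1, tile2, tile3, tile4 below 0.03 m/s and x of tile1 in the frame of stand between -0.085 and 0.085 m and y of tile1 in the frame of stand between -0.025 and 0.025 m and z of tile1 in the frame of stand between 0.05 and 0.063 m and angle between tile1's own z axis and vertical between 1.351 and 1.791 rad and x of tile2 in the frame of stand between -0.085 and 0.085 m and y of tile2 in the frame of stand between -0.025 and 0.025 m and z of tile2 in the frame of stand between 0.05 and 0.063 m and angle between tile2's own z axis and vertical between 1.351 and 1.791 rad and x of tile3 in the frame of stand between -0.085 and 0.085 m and y of tile3 in the frame of stand between -0.025 and 0.025 m and z of tile3 in the frame of stand between 0.05 and 0.063 m and angle between tile3's own z axis and vertical between 1.351 and 1.791 rad and x of tile4 in the frame of stand between -0.085 and 0.085 m and y of tile4 in the frame of stand between -0.025 and 0.025 m and z of tile4 in the frame of stand between 0.05 and 0.063 m and angle between tile4's own z axis and vertical between 1.351 and 1.791 rad and value of joint lamp above 1.15 rad), for 0.3 s.
3. the lamp panel is set to 45 degrees, released, and stays (value of joint lamp between 0.698 and 0.872 rad and velocity of joint lamp between -0.02 and 0.02 rad/s and contact force between the fingers and lamp below 0.2 N), for 1 s.
At the end, for the whole second after the job is handed in: Every tile present stands in the rack on a short end in its own slot: middle within 85 mm along and 25 mm across of the rack's middle, 50 to 63 mm above the table (fully down is 57), upright within 0.22 rad, at rest; the lamp panel is at 45 degrees within 5 degrees and still (x of tile0 in the frame of stand between -0.085 and 0.085 m and y of tile0 in the frame of stand between -0.025 and 0.025 m and z of tile0 in the frame of stand between 0.05 and 0.063 m and angle between tile0's own z axis and vertical between 1.351 and 1.791 rad and linear speed of each of tile0, tile1, tile2, tile3, tile4 below 0.03 m/s and x of tile1 in the frame of stand between -0.085 and 0.085 m and y of tile1 in the frame of stand between -0.025 and 0.025 m and z of tile1 in the frame of stand between 0.05 and 0.063 m and angle between tile1's own z axis and vertical between 1.351 and 1.791 rad and x of tile2 in the frame of stand between -0.085 and 0.085 m and y of tile2 in the frame of stand between -0.025 and 0.025 m and z of tile2 in the frame of stand between 0.05 and 0.063 m and angle between tile2's own z axis and vertical between 1.351 and 1.791 rad and x of tile3 in the frame of stand between -0.085 and 0.085 m and y of tile3 in the frame of stand between -0.025 and 0.025 m and z of tile3 in the frame of stand between 0.05 and 0.063 m and angle between tile3's own z axis and vertical between 1.351 and 1.791 rad and x of tile4 in the frame of stand between -0.085 and 0.085 m and y of tile4 in the frame of stand between -0.025 and 0.025 m and z of tile4 in the frame of stand between 0.05 and 0.063 m and angle between tile4's own z axis and vertical between 1.351 and 1.791 rad and value of joint lamp between 0.698 and 0.872 rad and velocity of joint lamp between -0.02 and 0.02 rad/s); the robot touches nothing.
It fails at once if a bystander is pushed more than 50 mm from its place (distance of any of dish, jar_a, jar_b, mug, bowl, brush, loop_tool from where it was at the start of the episode above 0.05 m).
It fails at once if a standing bystander is knocked over (angle between any of dish, jar_a, jar_b, mug, bowl's own z axis and vertical above 0.7 rad).
Of tile0, tile1, tile2, tile3, tile4 only 3 to 5 are there at a start; the rules pass over those that are not, and their reading is None.
At some moment in a run one of tile0, tile1, tile2, tile3, tile4 may be knocked a few centimetres aside while the robot is not near it.
It also fails if it takes over 210 s, if anything falls off the work surface, if the arm or the gripper's body presses on something with over 40 N, if the wrist force passes 120 N, or if a joint passes its speed limit or range.

## Working session

There is one attempt and no reset: what is moved stays moved. The work goes in short steps, Python scripts to look and compute and a tool call to move; the robot and the scene stay as the last step left them, time stands still between calls to the robot, and variables do not carry over. Pictures are saved under pics/ and viewed, at most 14 in all, crops included, and the job is handed in when it is done.

Besides the shell and the picture viewer there is one more tool, called after ">>>" by a JSON object that holds its "method" and its "body". jog_arm: Moves the arm, as the interface text tells. Its arguments: {"type":"object","properties":{"deltas":{"type":"array","items":{"type":"array","items":{"type":"array","items":{"type":"number"}}}},"grip_force":{"type":"number"}},"required":["deltas"]}

```bash
ls; mkdir -p pics
python3 - <<'E'
from cell import readout, vision
import cv2,numpy as np
np.set_printoptions(precision=4,suppress=True)
print(readout.observe())
for n in ["scene","side","wrist"]:
    c=vision.calibration(n)
    print(n,{k:np.array(v).tolist() for k,v in c.items()})
    cv2.imwrite(f"pics/{n}0.png",vision.grab_frame(n))
E
```

```text
pics
{'time': 0.0, 'qpos': array([-1.3762,  0.0528,  1.4018,  0.    ,  1.6886, -0.0703]), 'dq': array([-0.0008,  0.0001,  0.0006, -0.0004,  0.0009,  0.0012]), 'joint_efforts': array([  0.003 , -38.1661, -36.0189,   0.0001,   0.0061,  -0.    ]), 'position': array([ 0.1374, -0.5064,  0.2305]), 'ee_rot': array([ 0.9912,  0.1321, -0.    , -0.0008]), 'wrist_force': array([ 0.5821, -0.3888,  0.2897]), 'ft_torque': array([ 0.0378, -0.0232,  0.0095]), 'gripper_force': 0.0, 'width': 0.0855729432901049}
scene {'K': [[408.0360877635878, 0.0, 318.1494975577099], [0.0, 408.0360877635878, 198.4270096410071], [0.0, 0.0, 1.0]], 'extrinsics': [[-0.05669365409343065, 0.7779306528726302, -0.625787287268364, 1.3634598673184306], [0.9983566449572763, 0.0389266806236241, -0.04205618866798604, 0.04345112566256617], [-0.00835697643800118, -0.6271432155869898, -0.7788591323776237, 1.1521215175284083], [0.0, 0.0, 0.0, 1.0]]}
side {'K': [[414.2135581885539, 0.0, 322.3575243182618], [0.0, 414.2135581885539, 198.12956843062008], [0.0, 0.0, 1.0]], 'extrinsics': [[0.9955273434166668, -0.06650285226891842, 0.06710200555760154, 0.4181811481272791], [-0.09358304932258729, -0.5968647829775614, 0.7968655116897921, -1.212003999093325], [-0.012943005417605347, -0.7995810162086433, -0.6004187514805921, 0.9880781690594178], [0.0, 0.0, 0.0, 1.0]]}
wrist {'K': [[316.54152680394805, 0.0, 312.144480178862], [0.0, 316.54152680394805, 195.85326083702637], [0.0, 0.0, 1.0]], 'mount': [[-0.00011164879742690111, -0.9464321965327492, -0.32290259351813677, 0.08347958615514296], [0.9999999117312207, -0.00023646233342407934, 0.00034730838432148523, 0.0002435881274216456], [-0.0004050581377796403, -0.3229025262393559, 0.9464321393930708, -0.14346952975454746], [0.0, 0.0, 0.0, 1.0]]}
```

View pics/scene0.png

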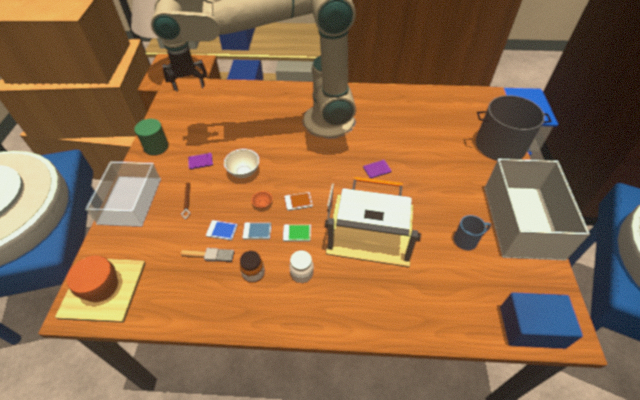

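View pics/side0.png

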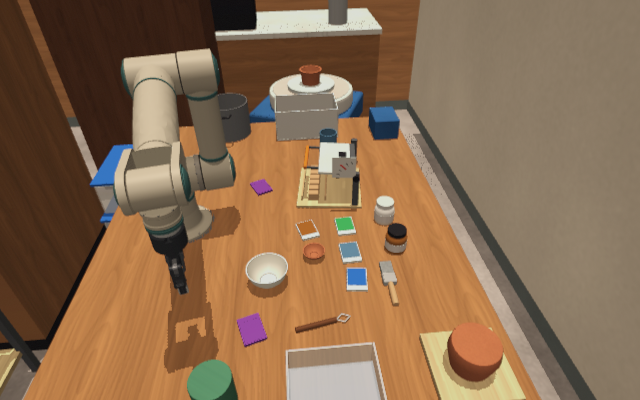

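The scene view shows four tiles: blue (222,230), pale blue (257,231), green (297,233) and red/terracotta (298,201). No amber tile is visible. The purple look-alikes are at (200,161) and (377,169). The stand's bar is at about (378,183), on the robot's side. The side view shows the same layout. I'll enlarge both.

Run:
```python
import cv2
for n,(x0,y0,w,h) in {"scene":(195,170,230,100),"side":(290,130,115,165)}.items():
    im=cv2.imread(f"pics/{n}0.png")[y0:y0+h,x0:x0+w]
    s=3.4 if n=="scene" else 3.6
    im=cv2.resize(im,None,fx=s,fy=s,interpolation=cv2.INTER_CUBIC)
    for k in range(0,w,20): cv2.putText(im,str(x0+k),(int(k*s),10),0,.35,(0,0,0),1); cv2.line(im,(int(k*s),12),(int(k*s),18),(0,0,0),1)
    for k in range(0,h,20): cv2.putText(im,str(y0+k),(0,int(k*s)+4),0,.35,(0,0,0),1)
    cv2.imwrite(f"pics/{n}0c.png",im)
```

```text
(no output)
```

View pics/scene0c.png

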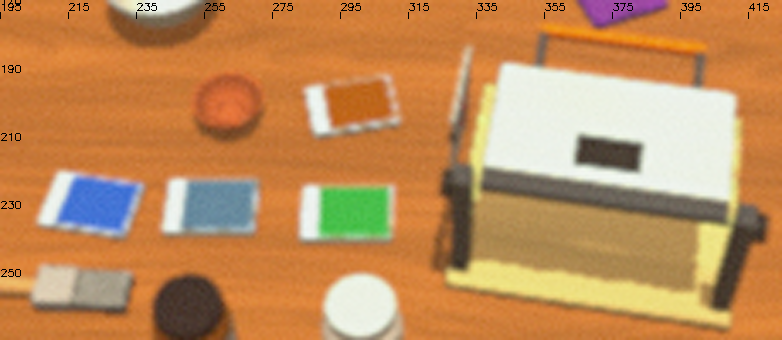

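View pics/side0c.png

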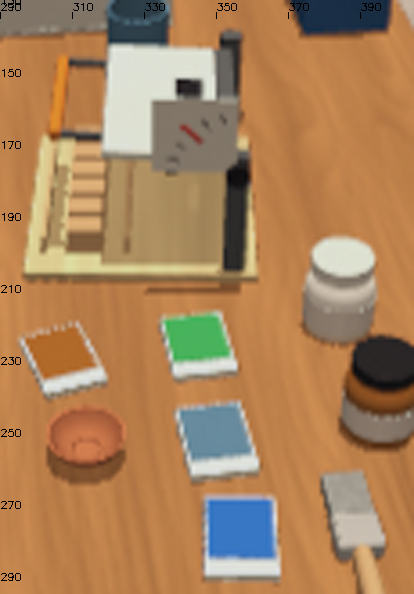

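The crops show the tile corners and the bar ends clearly: in scene full pixels the bar runs (354,180) to (402,184), and in the side view (307,146) to (304,167). Next I triangulate.

```bash
cat > h.py <<'E'
import numpy as np,cv2
from cell import readout, vision
from scipy.spatial.transform import Rotation as R
np.set_printoptions(precision=4,suppress=True)
def cam(n,st=None):
    c=vision.calibration(n);K=np.array(c["K"])
    if n!="wrist": return K,np.array(c["extrinsics"])
    T=np.eye(4);T[:3,:3]=R.from_quat(st["ee_rot"]).as_matrix();T[:3,3]=st["position"]
    return K,T@np.array(c["mount"])
def tri(views):  # [(K,T,px),...]
    A=np.zeros((3,3));b=np.zeros(3);rs=[]
    for K,T,p in views:
        d=T[:3,:3]@np.linalg.solve(K,[p[0],p[1],1]);d/=np.linalg.norm(d);M=np.eye(3)-np.outer(d,d)
        A+=M;b+=M@T[:3,3];rs.append((M,T[:3,3]))
    x=np.linalg.solve(A,b);return x,max(np.linalg.norm(M@(x-o)) for M,o in rs)
def onz(K,T,p,z):
    d=T[:3,:3]@np.linalg.solve(K,[p[0],p[1],1]);return T[:3,3]+d*(z-T[2,3])/d[2]
def proj(K,T,X):
    p=K@(T[:3,:3].T@(np.array(X)-T[:3,3]));return p[:2]/p[2]
E
python3 - <<'E'
from h import *
S=cam("scene");D=cam("side")
s=lambda p:np.array(p)/3.4+[195,170]
d=lambda p:np.array(p)/3.6+[290,130]
t={"green":([(300,186),(394,184),(393,240),(299,240)],[(160,317),(220,312),(237,373),(176,378)]),
"pale":([(165,178),(258,179),(257,235),(162,234)],[(176,406),(241,402),(258,468),(194,476)]),
"blue":([(57,171),(144,184),(126,236),(38,222)],[(204,496),(274,495),(279,575),(205,578)]),
"red":([(305,87),(390,75),(400,125),(318,137)],[(20,337),(73,324),(106,380),(47,395)])}
for k,(a,b) in t.items():
    a=s(a);b=d(b)
    x,r=tri([(*S,a.mean(0)),(*D,b.mean(0))])
    ca=np.array([onz(*S,p,.01)[:2] for p in a]);cb=np.array([onz(*D,p,.01)[:2] for p in b])
    print(k,x,r,[(c.mean(0),[(w,np.degrees(q)) for w,q in [(rr[1],0)]]) for c in (ca,cb) for rr in [cv2.minAreaRect((c*1000).astype(np.float32))]])
    l=ca[1]-ca[0]+ca[2]-ca[3]; l2=(cb[0]-cb[3]+cb[1]-cb[2])
    print("  long dir deg",np.degrees(np.arctan2(l[1],l[0])),np.degrees(np.arctan2(l2[1],l2[0])))
P={"bar0":((540,33),(52,135)),"bar1":((706,48),(62,57)),"post0":((458,172),(238,168)),"post1":((750,212),(230,37))}
for k,(a,b) in P.items(): print(k,*tri([(*S,s(a)),(*D,d(b))]))
for p in [(446,285),(730,327)]: print("base",onz(*S,s(p),.012))
for p in [(23,276),(256,278)]: print("base side",onz(*D,d(p),.012))
E
```

```text
green [ 0.5938 -0.0822  0.0049] 0.0006675455864853872 [(array([ 0.596 , -0.0814]), [((66.78471374511719, 94.52816009521484), np.float64(0.0))]), (array([ 0.5934, -0.0875]), [((62.33134078979492, 95.1601333618164), np.float64(0.0))])]
  long dir deg 93.68138784635276 92.18294729122965
pale [ 0.5936 -0.218   0.0062] 0.000149974074228686 [(array([ 0.5958, -0.2173]), [((67.26717376708984, 99.38166809082031), np.float64(0.0))]), (array([ 0.5928, -0.2206]), [((62.36088180541992, 93.3935317993164), np.float64(0.0))])]
  long dir deg 92.18910493182898 91.87829972212214
blue [ 0.5956 -0.3386  0.0051] 0.0003980403614694838 [(array([ 0.598, -0.337]), [((93.60374450683594, 62.97810745239258), np.float64(0.0))]), (array([ 0.5952, -0.342 ]), [((96.70882415771484, 62.34479522705078), np.float64(0.0))])]
  long dir deg 82.67325967625965 82.44043558840504
red [ 0.456  -0.087   0.0029] 0.00015537524418495662 [(array([ 0.4613, -0.0863]), [((68.75970458984375, 91.64205169677734), np.float64(0.0))]), (array([ 0.4555, -0.0939]), [((60.444297790527344, 92.04117584228516), np.float64(0.0))])]
  long dir deg 103.33201598741384 105.24348273389134
bar0 [0.4652 0.1031 0.1441] 0.00285920833816677
bar1 [0.4841 0.2595 0.1492] 0.00032633915720866756
post0 [0.6438 0.027  0.1456] 0.004297172651893309
post1 [0.6766 0.2815 0.1524] 0.002521625477303221
base [0.6757 0.0208 0.012 ]
base [0.7072 0.2862 0.012 ]
base side [0.4234 0.0403 0.012 ]
base side [0.6685 0.0097 0.012 ]
```

```bash
cat >> h.py <<'E'
def Rt(a,phi=0):  # tool down with tool x at world angle a deg, then leaned phi deg about tool y
    c,s=np.cos(np.radians(a)),np.sin(np.radians(a))
    x=np.array([c,s,0]);z=np.array([0,0,-1.]);M=np.c_[x,np.cross(z,x),z]
    return M@R.from_euler("y",phi,degrees=True).as_matrix()
def delta(p,M,st=None,p0=None,M0=None):
    if p0 is None:
        st=st or readout.observe();p0=st["position"];M0=R.from_quat(st["ee_rot"]).as_matrix()
    rv=R.from_matrix(M0.T@M).as_rotvec(degrees=True)
    return np.r_[rv.round(2),(M0.T@(np.array(p)-p0)).round(4)]
E
python3 - <<'E'
from h import *
print(delta([.33,-.36,.30],Rt(60)))
print(delta([.44,-.14,.30],Rt(90),p0=np.array([.33,-.36,.30]),M0=Rt(60)))
E
```

```text
[ -0.06    -0.03   -44.83     0.2242  -0.091   -0.0692]
[  0.       0.     -30.       0.2455  -0.0147   0.    ]
```

>>> {"method": "jog_arm", "body": {"deltas": [[[0, 0, -45, 0.224, -0.091, -0.069, 0.085], [0, 0, -45, 0.224, -0.091, -0.069, 0.085], [0, 0, -45, 0.224, -0.091, -0.069, 0.085], [0, 0, -45, 0.224, -0.091, -0.069, 0.085], [0, 0, -45, 0.224, -0.091, -0.069, 0.085], [0, 0, -45, 0.224, -0.091, -0.069, 0.085], [0, 0, -45, 0.224, -0.091, -0.069, 0.085], [0, 0, -45, 0.224, -0.091, -0.069, 0.085]]], "grip_force": 40}}

```text
time: 0.82
position: [0.3314, -0.359, 0.3009]
ee_rot: [0.864, 0.504, 0.0, 0.001]
wrist_force: [-0.7, -0.9, 0.1]
width: 0.0849
gripper_force: 0.0
```

>>> {"method": "jog_arm", "body": {"deltas": [[[0, 0, -30, 0.245, -0.015, 0, 0.085], [0, 0, -30, 0.245, -0.015, 0, 0.085], [0, 0, -30, 0.245, -0.015, 0, 0.085], [0, 0, -30, 0.245, -0.015, 0, 0.085], [0, 0, -30, 0.245, -0.015, 0, 0.085], [0, 0, -30, 0.245, -0.015, 0, 0.085], [0, 0, -30, 0.245, -0.015, 0, 0.085], [0, 0, -30, 0.245, -0.015, 0, 0.085]]]}}

```text
time: 1.48
position: [0.4387, -0.1397, 0.2995]
ee_rot: [0.706, 0.708, -0.0, -0.001]
wrist_force: [0.7, -0.2, -0.3]
width: 0.0849
gripper_force: 0.0
```

Run:
```python
from h import *
import pickle
st=readout.observe();im=vision.grab_frame("wrist");print(st["qpos"],st["position"])
pickle.dump(st,open("w1.pkl","wb"));cv2.imwrite("pics/w1.png",im)
a=83
print(delta([.475,.181,.25],Rt(a)))
```

```text
[-0.3882 -0.1355  1.4484 -0.0005  1.83   -0.3919] [ 0.4387 -0.1397  0.2995]
[-0.07    0.01    7.11    0.3217  0.0373  0.0495]
```

View pics/w1.png

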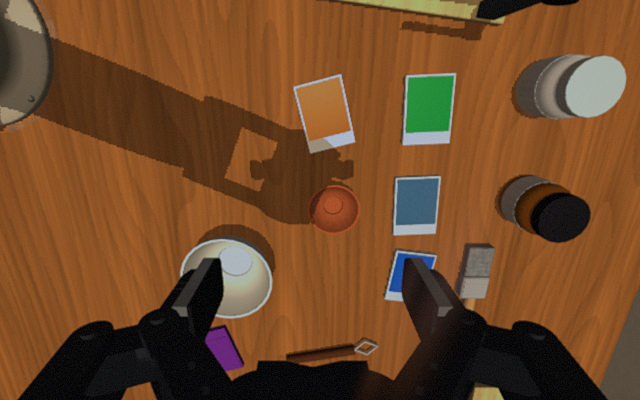

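The wrist view shows the green tile centred at about (428,109), pale blue (416,205), orange (324,114) and blue (411,276, partly hidden). Jars are at (595,87) and (560,217). I check these against the earlier triangulation.

Run:
```python
from h import *
import pickle
st=pickle.load(open("w1.pkl","rb"));W=cam("wrist",st);S=cam("scene");D=cam("side")
t={"green":[(405,73),(455,73),(449,145),(403,143)],"pale":[(395,177),(438,177),(438,234),(394,234)],"orange":[(295,86),(342,75),(354,142),(310,152)]}
for k,c in t.items():
    q=np.array([onz(*W,p,.01) for p in c]);l=q[0]+q[1]-q[2]-q[3]
    print(k,q.mean(0),np.degrees(np.arctan2(l[1],l[0])),np.linalg.norm(q[0]-q[1]),np.linalg.norm(l)/2)
for n,ps,pw in [("jar_a",(301,255),(595,87)),("jar_b",(250,258),(560,217))]: print(n,onz(*W,pw,.085),onz(*S,ps,.085))
for n,p in [("dish",(334,209)),("bowl",(227,278))]: print(n,onz(*W,p,.015))
```

```text
green [ 0.5915 -0.0836  0.01  ] 93.64642889361804 0.06375419335949536 0.09080509068372805
pale [ 0.591  -0.2201  0.01  ] 95.79592442931632 0.06085681828469243 0.08936366835025918
orange [ 0.456  -0.0907  0.01  ] 102.74677323840697 0.06177984997013315 0.08790584454622284
jar_a [ 0.7406 -0.0548  0.085 ] [ 0.7278 -0.0535  0.085 ]
jar_b [ 0.7417 -0.205   0.085 ] [ 0.7461 -0.206   0.085 ]
dish [ 0.4706 -0.2228  0.015 ]
bowl [ 0.3058 -0.3394  0.015 ]
```

>>> {"method": "jog_arm", "body": {"deltas": [[[0, 0, 7, 0.322, 0.037, 0.05, 0.06], [0, 0, 7, 0.322, 0.037, 0.05, 0.06], [0, 0, 7, 0.322, 0.037, 0.05, 0.06], [0, 0, 7, 0.322, 0.037, 0.05, 0.06], [0, 0, 7, 0.322, 0.037, 0.05, 0.06], [0, 0, 7, 0.322, 0.037, 0.05, 0.06], [0, 0, 7, 0.322, 0.037, 0.05, 0.06], [0, 0, 7, 0.322, 0.037, 0.05, 0.06]]]}}

```text
time: 2.2
position: [0.4751, 0.1817, 0.2497]
ee_rot: [0.749, 0.662, -0.0, 0.0]
wrist_force: [0.5, -0.8, -0.6]
width: 0.0602
gripper_force: 0.0
```

Run:
```python
from h import *
import pickle
st=readout.observe();im=vision.grab_frame("wrist")
pickle.dump(st,open("w2.pkl","wb"));cv2.imwrite("pics/w2.png",im)
```

```text
(no output)
```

View pics/w2.png

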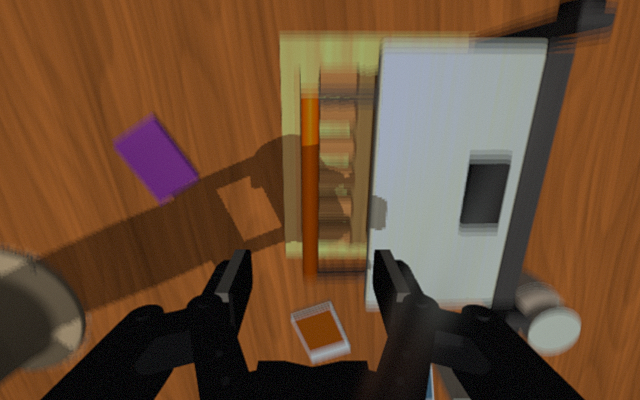

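The wrist view shows the bar vertical in the image from (310,97) to (310,275), between the open fingers. The tool yaw therefore matches the bar.

Run:
```python
from h import *
import pickle
st=pickle.load(open("w2.pkl","rb"));W=cam("wrist",st);S=cam("scene")
a=onz(*W,(311,97),.14);b=onz(*W,(310,275),.14);print(a,b,np.linalg.norm(a-b),np.degrees(np.arctan2(*(a-b)[1::-1])))
m=(a+b)/2; a2=onz(*S,(354,180.),.14);b2=onz(*S,(402.5,184),.14);print(m,(a2+b2)/2, a2,b2)
# base front corners
for p in [(288,257),(281,35)]: print(onz(*W,p,.012))
st=readout.observe()
M=R.from_quat(st["ee_rot"]).as_matrix();print(M.T@(np.r_[.5*(a+b)[:2],.14]-st["position"]))
```

```text
[0.4841 0.2575 0.14  ] [0.4636 0.1017 0.14  ] 0.1571095306537355 82.50667646618868
[0.4738 0.1796 0.14  ] [0.4712 0.1818 0.14  ] [0.4664 0.1026 0.14  ] [0.476  0.2609 0.14  ]
[0.4262 0.0514 0.012 ]
[0.4589 0.3218 0.012 ]
[-0.0082  0.0007  0.1075]
```

>>> {"method": "jog_arm", "body": {"deltas": [[[0, 0, 0, 0, 0, 0, 0.04], [0, 0, 0, 0, 0, 0.03, 0.04], [0, 0, 0, 0, 0, 0.06, 0.04], [0, 0, 0, 0, 0, 0.09, 0.04], [0, 0, 0, 0, 0, 0.11, 0.04], [0, 0, 0, 0, 0, 0.12, 0.04], [0, 0, 0, 0, 0, 0.128, 0.04], [0, 0, 0, 0, 0, 0.128, 0.04]]]}}

```text
time: 2.92
position: [0.4748, 0.1803, 0.1215]
ee_rot: [0.749, 0.663, -0.001, -0.0]
wrist_force: [-0.2, 0.0, -0.1]
width: 0.0401
gripper_force: 0.0
```

>>> {"method": "jog_arm", "body": {"deltas": [[[0, 0, 0, 0, 0, 0, 0.0], [0, 0, 0, 0, 0, 0, 0.0], [0, 0, 0, 0, 0, 0, 0.0], [0, 0, 0, 0, 0, 0, 0.0], [0, 0, 0, 0, 0, 0, 0.0], [0, 0, 0, 0, 0, 0, 0.0], [0, 0, 0, 0, 0, 0, 0.0], [0, 0, 0, 0, 0, 0, 0.0]]], "grip_force": 30}}

```text
time: 3.58
position: [0.4734, 0.1819, 0.123]
ee_rot: [0.748, 0.664, -0.001, -0.001]
wrist_force: [-9.7, -1.6, 2.0]
width: 0.0129
gripper_force: 30.2
```

>>> {"method": "jog_arm", "body": {"deltas": [[[0, 0, 0, 0, 0.001, -0.019, 0.0], [0, 0, 0, 0, 0.004, -0.038, 0.0], [0, 0, 0, 0, 0.0085, -0.056, 0.0], [0, 0, 0, 0, 0.015, -0.074, 0.0], [0, 0, 0, 0, 0.0233, -0.091, 0.0], [0, 0, 0, 0, 0.0332, -0.1073, 0.0], [0, 0, 0, 0, 0.0447, -0.1224, 0.0], [0, 0, 0, 0, 0.0576, -0.1363, 0.0]]]}}

```text
time: 4.25
position: [0.5317, 0.1745, 0.2594]
ee_rot: [0.748, 0.664, -0.001, -0.0]
wrist_force: [0.1, -1.7, -7.9]
width: 0.0127
gripper_force: 29.2
```

>>> {"method": "jog_arm", "body": {"deltas": [[[0, 0, 0, 0, 0.0143, -0.0125, 0.0], [0, 0, 0, 0, 0.0297, -0.0236, 0.0], [0, 0, 0, 0, 0.0462, -0.033, 0.0], [0, 0, 0, 0, 0.0636, -0.0408, 0.0], [0, 0, 0, 0, 0.0816, -0.0468, 0.0], [0, 0, 0, 0, 0.1001, -0.0509, 0.0], [0, 0, 0, 0, 0.119, -0.0532, 0.0], [0, 0, 0, 0, 0.119, -0.0532, 0.0]]]}}

```text
time: 4.92
position: [0.6524, 0.1596, 0.3152]
ee_rot: [0.749, 0.663, 0.002, 0.002]
wrist_force: [0.2, -4.8, 7.1]
width: 0.0127
gripper_force: 31.1
```

>>> {"method": "jog_arm", "body": {"deltas": [[[0, 0, 0, 0, 0, 0, 0.0], [0, 0, 0, 0, 0, 0, 0.04], [0, 0, 0, 0, 0, 0, 0.04], [0, 0, 0, 0, 0, 0, 0.04], [0, 0, 0, 0, 0, -0.02, 0.04], [0, 0, 0, 0, 0, -0.04, 0.04], [0, 0, 0, 0, 0, -0.06, 0.04], [0, 0, 0, 0, 0, -0.07, 0.04]]]}}

```text
time: 5.58
position: [0.6497, 0.1611, 0.385]
ee_rot: [0.748, 0.664, 0.002, 0.001]
wrist_force: [-0.6, -1.0, -0.2]
width: 0.0401
gripper_force: 0.0
```

>>> {"method": "jog_arm", "body": {"deltas": [[[0, 0, 0, 0, -0.04, 0, 0.06], [0, 0, 0, 0, -0.08, 0.02, 0.06], [0, 0, 0, 0, -0.12, 0.04, 0.085], [0, 0, 0, 0, -0.15, 0.06, 0.085], [0, 0, 0, 0, -0.16, 0.085, 0.085], [0, 0, 0, 0, -0.16, 0.085, 0.085], [0, 0, 0, 0, -0.16, 0.085, 0.085], [0, 0, 0, 0, -0.16, 0.085, 0.085]]]}}

```text
time: 6.25
position: [0.4923, 0.1801, 0.2991]
ee_rot: [0.748, 0.664, 0.002, 0.001]
wrist_force: [0.1, -0.3, 0.6]
width: 0.085
gripper_force: 0.0
```

Run:
```python
from h import *
import pickle
st=readout.observe();im=vision.grab_frame("wrist");print(st["qpos"],st["position"])
pickle.dump(st,open("w3.pkl","wb"))
cv2.imwrite("pics/scene1.png",vision.grab_frame("scene"))
s=cv2.imread("pics/scene1.png")[170:280,195:425]
a=cv2.resize(im[0:300],(640,300));b=cv2.resize(s,(574,275),interpolation=cv2.INTER_CUBIC)
o=np.zeros((580,640,3),np.uint8);o[:300]=a;o[303:578,:574]=b
cv2.imwrite("pics/w3.png",o)
```

```text
[ 0.2803  0.0417  1.2778 -0.0002  1.8183  0.3993] [0.4923 0.1801 0.2991]
```

View pics/w3.png

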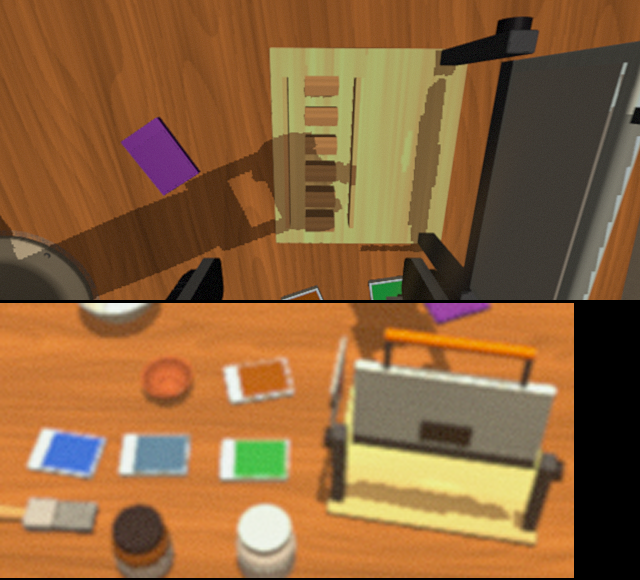

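The composite shows the panel upright. The rack blocks are in a column near x≈320, from rows 86 to 219, and the tiles have not moved. I enlarge the rack to read it exactly.

Run:
```python
from h import *
im=cv2.imread("pics/w3.png")[65:250,260:380]
im=cv2.resize(im,None,fx=3.2,fy=3.2,interpolation=cv2.INTER_CUBIC)
im=np.clip(im.astype(float)*1.5,0,255).astype(np.uint8)
for k in range(0,185,10): cv2.putText(im,str(65+k),(0,int(k*3.2)+4),0,.33,(255,255,255),1)
for k in range(0,120,10): cv2.putText(im,str(260+k),(int(k*3.2)-8,10),0,.3,(255,255,255),1);cv2.line(im,(int(k*3.2),12),(int(k*3.2),16),(255,255,255),1)
cv2.imwrite("pics/w3c.png",im)
```

```text
(no output)
```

View pics/w3c.png

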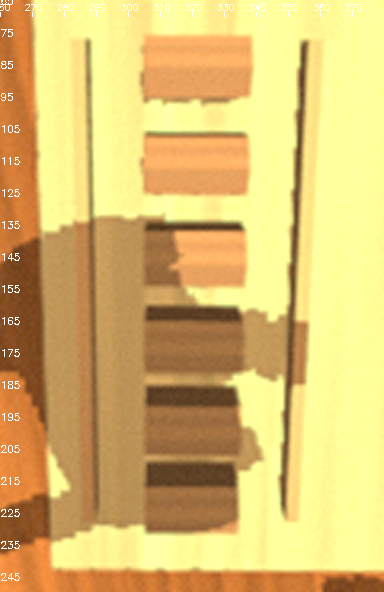

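The enlarged crop shows the six blocks with z = 0.042 edges, rows 77–96, 107–126, 137–154.5, 166–182, 192–207.5 and 217–231. Columns run from 305 to about 336.

Run:
```python
from h import *
import pickle
st=pickle.load(open("w3.pkl","rb"));W=cam("wrist",st)
B=[((305,338.5),(77,96)),((305,338),(107.3,126)),((305,337),(137,154.5)),((305,336),(166,182)),((305,334.5),(192,207.5)),((305,334),(217,231))]
C=[]
for (u0,u1),(v0,v1) in B:
    q=[onz(*W,p,.042) for p in [(u0,v0),(u1,v0),(u1,v1),(u0,v1)]];c=np.mean(q,0);C.append(c)
    print(c[:2],np.linalg.norm(q[0]-q[1]),np.linalg.norm(q[1]-q[2]))
C=np.array(C)[:,:2];print(np.diff(C,axis=0))
m=C.mean(0);l=C[0]-C[5];print("origin",m,np.degrees(np.arctan2(l[1],l[0])),np.linalg.norm(l))
for p in [(276.5,242.5),(271,48)]: print(onz(*W,p,.012))
# rails top inner lines
for p in [(288,77),(290,225),(356,77),(348,227)]: print("rail",onz(*W,p,.032))
```

```text
[0.515  0.2627] 0.039725744928038945 0.02150180930453762
[0.5109 0.2278] 0.04029591967125527 0.022444449872706662
[0.5063 0.1921] 0.040247142957327654 0.02226811806814001
[0.5016 0.1554] 0.040166062082222856 0.021583989645130718
[0.4967 0.1201] 0.039285200018958 0.02208632582260662
[0.4924 0.0849] 0.03968055310223392 0.021034761716472675
[[-0.0041 -0.0349]
 [-0.0046 -0.0356]
 [-0.0047 -0.0367]
 [-0.0049 -0.0353]
 [-0.0043 -0.0352]]
origin [0.5038 0.1738] 82.7363860528293 0.17918059928438532
[0.4237 0.0493 0.012 ]
[0.4585 0.3151 0.012 ]
rail [0.4759 0.2785 0.032 ]
rail [0.4506 0.0841 0.032 ]
rail [0.5579 0.2687 0.032 ]
rail [0.5318 0.0711 0.032 ]
```

```bash
cat >> h.py <<'E'
O=np.array([.5038,.1738,0]);EX=np.array([-.1253,-.9921,0]);EY=np.array([.9921,-.1253,0]);A=82.8
def pick(c,a,off=.03,lean=-20,z=.0005,up=0):
    L=np.array([np.cos(np.radians(a)),np.sin(np.radians(a)),0])
    p=np.array([c[0],c[1],0])+off*L; M=Rt(a,lean)
    # tool axis meets tile mid-plane (z=5mm) at p
    t=(.005-z)/(-M[2,2]); p=np.array([p[0],p[1],.005])+M[:,2]*t
    return p+[0,0,up],M
def place(c,a,pp,Mp,slot,up=0,ztile=.058,y=0):
    """tool pose so that tile (flat centre c, long dir a, held with tool at pp,Mp) stands in slot x"""
    L=np.array([np.cos(np.radians(a)),np.sin(np.radians(a)),0]);n=np.array([0,0,1.]);w=np.cross(L,n)
    T0=np.c_[L,n,w];T1=np.c_[n,EX,np.cross(n,EX)]
    Q=T1@T0.T; ct=O+EX*slot+EY*y+[0,0,ztile+up]
    return ct+Q@(pp-np.array([c[0],c[1],.005])),Q@Mp
E
python3 - <<'E'
from h import *
c,a=(.456,-.089),103
p,M=pick(c,a,up=.1);print(p,delta(p,M));p0,_=pick(c,a);print(M.T@(p0-p))
pp,Mp=place(c,a,p0,M,-.072,up=.1);print("place+100",pp);print(Mp)
E
```

```text
[ 0.4496 -0.0614  0.1005] [ -3.2    -19.85   -19.7     -0.2452  -0.0151   0.1985]
[0.0342 0.     0.094 ]
place+100 [0.5134 0.2497 0.1864]
[[ 0.0429  0.9921  0.1177]
 [ 0.3393 -0.1253  0.9323]
 [ 0.9397 -0.     -0.342 ]]
```

>>> {"method": "jog_arm", "body": {"deltas": [[[-3.2, -19.85, -19.7, -0.245, -0.015, 0.1985, 0.085], [-3.2, -19.85, -19.7, -0.245, -0.015, 0.1985, 0.085], [-3.2, -19.85, -19.7, -0.245, -0.015, 0.1985, 0.085], [-3.2, -19.85, -19.7, -0.245, -0.015, 0.1985, 0.085], [-3.2, -19.85, -19.7, -0.245, -0.015, 0.1985, 0.085], [-3.2, -19.85, -19.7, -0.245, -0.015, 0.1985, 0.085], [-3.2, -19.85, -19.7, -0.245, -0.015, 0.1985, 0.085], [-3.2, -19.85, -19.7, -0.245, -0.015, 0.1985, 0.085]]]}}

```text
time: 7.02
position: [0.4472, -0.0641, 0.0973]
ee_rot: [0.613, 0.77, -0.11, 0.134]
wrist_force: [-0.1, 0.1, -0.8]
width: 0.0848
gripper_force: 0.0
```

>>> {"method": "jog_arm", "body": {"deltas": [[[0, 0, 0, 0, 0, 0, 0.085], [0, 0, 0, 0, 0, 0, 0.085], [0, 0, 0, 0, 0, 0, 0.085], [0, 0, 0, 0, 0, 0, 0.085], [0, 0, 0, 0, 0, 0, 0.085], [0, 0, 0, 0, 0, 0, 0.085], [0, 0, 0, 0, 0, 0, 0.085], [0, 0, 0, 0, 0, 0, 0.085]]]}}

```text
time: 7.68
position: [0.4474, -0.0613, 0.0985]
ee_rot: [0.612, 0.771, -0.11, 0.135]
wrist_force: [-0.0, -0.6, 0.2]
width: 0.0847
gripper_force: 0.0
```

Run:
```python
from h import *
import pickle
st=readout.observe();im=vision.grab_frame("wrist");print(st["qpos"],st["position"])
pickle.dump(st,open("w4.pkl","wb"));cv2.imwrite("pics/w4.png",im)
c,a=(.456,-.089),103
p,M=pick(c,a);print(delta(p,M))
```

```text
[-0.0105 -0.1196  1.8735 -0.3513  1.3215 -0.1631] [ 0.4474 -0.0613  0.0985]
[-0.23    0.01    0.14    0.033   0.0027  0.0922]
```

View pics/w4.png

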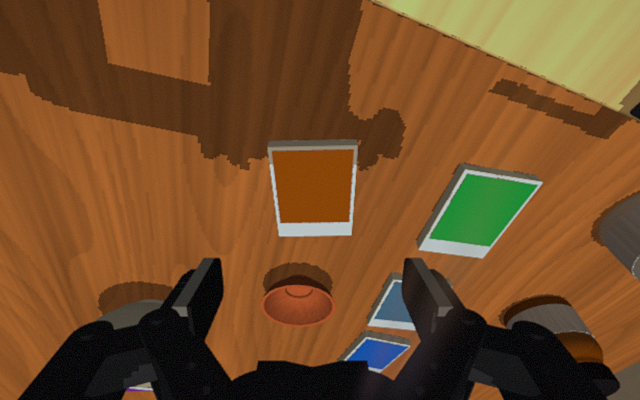

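The wrist view shows the orange tile between the fingers, corners (269,147), (357,147), (352,236) and (279,237). I refine its pose from these.

Run:
```python
from h import *
import pickle
st=pickle.load(open("w4.pkl","rb"));W=cam("wrist",st)
q=np.array([onz(*W,p,.01) for p in [(269,147),(357,147),(352,236),(279,237)]]);l=q[0]+q[1]-q[2]-q[3]
print(q.mean(0),np.degrees(np.arctan2(l[1],l[0])),np.linalg.norm(q[0]-q[1]),np.linalg.norm(q[3]-q[2]),np.linalg.norm(l)/2)
c,a=q.mean(0)[:2],np.degrees(np.arctan2(l[1],l[0]))
p,M=pick(c,a);print(p,delta(p,M))
```

```text
[ 0.456  -0.0914  0.01  ] 104.52480364037814 0.06189882329869636 0.06440249752758276 0.09020631302175555
[ 0.4489 -0.064   0.0005] [-0.75    0.01   -1.29    0.0308  0.0015  0.093 ]
```

>>> {"method": "jog_arm", "body": {"deltas": [[[-0.7, 0, -1.3, 0.01, 0.0015, 0.03, 0.085], [-0.7, 0, -1.3, 0.02, 0.0015, 0.06, 0.085], [-0.7, 0, -1.3, 0.027, 0.0015, 0.08, 0.085], [-0.7, 0, -1.3, 0.031, 0.0015, 0.093, 0.085], [-0.7, 0, -1.3, 0.031, 0.0015, 0.093, 0.085], [-0.7, 0, -1.3, 0.031, 0.0015, 0.093, 0.085], [-0.7, 0, -1.3, 0.031, 0.0015, 0.093, 0.06], [-0.7, 0, -1.3, 0.031, 0.0015, 0.093, 0.05]]], "grip_force": 60}}

```text
time: 8.4
position: [0.4498, -0.064, 0.0018]
ee_rot: [0.603, 0.778, -0.106, 0.138]
wrist_force: [0.2, 1.7, 9.8]
width: 0.0638
gripper_force: 10.3
```

>>> {"method": "jog_arm", "body": {"deltas": [[[0, 0, 0, 0, 0, 0, 0.05], [0, 0, 0, 0, 0, 0, 0.05], [0, 0, 0, 0, 0, 0, 0.05], [0, 0, 0, 0, 0, 0, 0.05], [0, 0, 0, 0, 0, 0, 0.05], [0, 0, 0, 0, 0, 0, 0.05], [0, 0, 0, 0, 0, 0, 0.05], [0, 0, 0, 0, 0, 0, 0.05]]]}}

```text
time: 9.07
position: [0.4502, -0.0639, 0.0026]
ee_rot: [0.603, 0.778, -0.106, 0.139]
wrist_force: [-2.2, 2.6, 7.6]
width: 0.0611
gripper_force: 62.9
```

Run:
```python
from h import *
import pickle
st=readout.observe();print(st["width"],st["gripper_force"],st["position"],st["wrist_force"])
pickle.dump(st,open("g1.pkl","wb"))
M0=R.from_quat(st["ee_rot"]).as_matrix();c,a=(.456,-.0914),104.5
print(delta(st["position"]+[0,-.0,.15],M0))
pp,Mp=place(c,a,st["position"],M0,-.072,up=.1);pt,_=place(c,a,st["position"],M0,-.072)
print(pp,pt,delta(pp,Mp,p0=st["position"]+[0,0,.15],M0=M0),Mp.T@(pt-pp))
```

```text
0.06106194412505523 62.86691999310278 [ 0.4502 -0.0639  0.0026] [-2.2028  2.5899  7.5543]
[ 0.      0.      0.     -0.0515  0.0004 -0.1409]
[0.5143 0.2475 0.186 ] [0.5143 0.2475 0.086 ] [-10.05    88.79    22.02     0.2568   0.1401  -0.1291] [-0.0939  0.      0.0343]
```

>>> {"method": "jog_arm", "body": {"deltas": [[[0, 0, 0, -0.007, 0, -0.02, 0.05], [0, 0, 0, -0.02, 0, -0.055, 0.05], [0, 0, 0, -0.034, 0, -0.09, 0.05], [0, 0, 0, -0.0515, 0, -0.141, 0.05], [0, 0, 0, -0.0515, 0, -0.141, 0.05], [0, 0, 0, -0.0515, 0, -0.141, 0.05], [0, 0, 0, -0.0515, 0, -0.141, 0.05], [0, 0, 0, -0.0515, 0, -0.141, 0.05]]]}}

```text
time: 9.73
position: [0.4481, -0.064, 0.1488]
ee_rot: [0.603, 0.779, -0.107, 0.136]
wrist_force: [0.7, 0.7, -2.7]
width: 0.0605
gripper_force: 65.3
```

>>> {"method": "jog_arm", "body": {"deltas": [[[-10, 89, 22, 0.03, 0.017, -0.016, 0.05], [-10, 89, 22, 0.06, 0.035, -0.032, 0.05], [-10, 89, 22, 0.1, 0.052, -0.048, 0.05], [-10, 89, 22, 0.13, 0.07, -0.065, 0.05], [-10, 89, 22, 0.16, 0.087, -0.081, 0.05], [-10, 89, 22, 0.19, 0.105, -0.097, 0.05], [-10, 89, 22, 0.225, 0.122, -0.113, 0.05], [-10, 89, 22, 0.257, 0.14, -0.129, 0.05]]]}}

```text
time: 10.4
position: [0.513, 0.2488, 0.1821]
ee_rot: [0.661, 0.681, 0.242, -0.199]
wrist_force: [-0.0, 0.6, -1.3]
width: 0.0607
gripper_force: 65.7
```

```bash
cat > pl.py <<'E'
from h import *
import pickle,sys
def rep(tag,c,a,slot,up=.1,z=.058,y=0,frm=None):
    g=pickle.load(open(f"{tag}.pkl","rb"));M0=R.from_quat(g["ee_rot"]).as_matrix()
    p,M=place(c,a,g["position"],M0,slot,up=up,ztile=z,y=y);d,_=place(c,a,g["position"],M0,slot,ztile=z,y=y)
    st=readout.observe();print(st["qpos"],st["width"],st["position"]);print("target",p,"delta",delta(p,M,st),"then down",M.T@(d-p))
E
python3 -c "
from pl import *
rep('g1',(.456,-.0914),104.5,-.072)"
```

```text
[ 0.0908  0.058   1.6048  0.6382  1.3943 -0.0278] 0.06068419994705941 [0.513  0.2488 0.1821]
target [0.5143 0.2475 0.186 ] delta [-4.01   33.24    7.85    0.0012  0.0016 -0.0039] then down [-0.0939  0.      0.0343]
```

>>> {"method": "jog_arm", "body": {"deltas": [[[-4, 33.2, 7.85, 0.001, 0.0015, -0.003, 0.05], [-4, 33.2, 7.85, 0.001, 0.0015, -0.003, 0.05], [-4, 33.2, 7.85, 0.001, 0.0015, -0.003, 0.05], [-4, 33.2, 7.85, 0.001, 0.0015, -0.003, 0.05], [-4, 33.2, 7.85, 0.001, 0.0015, -0.003, 0.05], [-4, 33.2, 7.85, 0.001, 0.0015, -0.003, 0.05], [-4, 33.2, 7.85, 0.001, 0.0015, -0.003, 0.05], [-4, 33.2, 7.85, 0.001, 0.0015, -0.003, 0.05]]]}}

```text
time: 11.07
position: [0.5145, 0.2466, 0.1864]
ee_rot: [0.615, 0.545, 0.428, -0.376]
wrist_force: [0.2, -0.5, -0.7]
width: 0.0609
gripper_force: 66.8
```

Run:
```python
from pl import *
rep('g1',(.456,-.0914),104.5,-.072)
s=vision.grab_frame("scene")[120:260,300:440];d=vision.grab_frame("side")[100:240,270:410]
cv2.imwrite("pics/p1.png",np.hstack([cv2.resize(x,(400,400),interpolation=cv2.INTER_CUBIC) for x in (s,d)]))
```

```text
[-0.1053  0.1454  1.7774  1.2391  1.4308 -0.3293] 0.06094439045059893 [0.5145 0.2466 0.1864]
target [0.5143 0.2475 0.186 ] delta [-0.08    0.46    0.31   -0.     -0.0002  0.0009] then down [-0.0939  0.      0.0343]
```

View pics/p1.png

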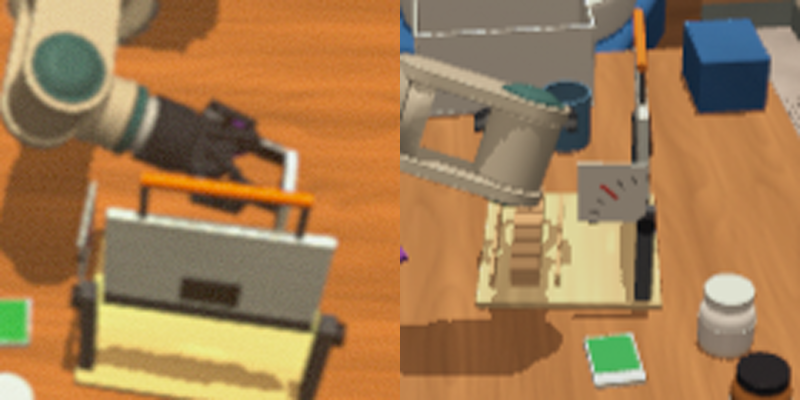

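The tile hangs upright above the far slot, (290,195) in the left panel. Now I lower it.

>>> {"method": "jog_arm", "body": {"deltas": [[[0, 0, 0, -0.018, 0, 0.007, 0.05], [0, 0, 0, -0.036, 0, 0.013, 0.05], [0, 0, 0, -0.05, 0, 0.018, 0.05], [0, 0, 0, -0.06, 0, 0.022, 0.05], [0, 0, 0, -0.07, 0, 0.026, 0.05], [0, 0, 0, -0.078, 0, 0.0285, 0.05], [0, 0, 0, -0.084, 0, 0.031, 0.05], [0, 0, 0, -0.088, 0, 0.0325, 0.05]]]}}

```text
time: 11.83
position: [0.5149, 0.2464, 0.0924]
ee_rot: [0.615, 0.544, 0.429, -0.376]
wrist_force: [0.1, 0.6, -1.4]
width: 0.0606
gripper_force: 66.5
```

>>> {"method": "jog_arm", "body": {"deltas": [[[0, 0, 0, -0.003, 0, 0.001, 0.05], [0, 0, 0, -0.005, 0, 0.0018, 0.05], [0, 0, 0, -0.0066, 0, 0.0024, 0.05], [0, 0, 0, -0.0066, 0, 0.0024, 0.05], [0, 0, 0, -0.0066, 0, 0.0024, 0.05], [0, 0, 0, -0.0066, 0, 0.0024, 0.05], [0, 0, 0, -0.0066, 0, 0.0024, 0.05], [0, 0, 0, -0.0066, 0, 0.0024, 0.05]]]}}

```text
time: 12.5
position: [0.5149, 0.2462, 0.086]
ee_rot: [0.615, 0.544, 0.43, -0.376]
wrist_force: [0.6, 0.2, -1.8]
width: 0.0609
gripper_force: 66.4
```

>>> {"method": "jog_arm", "body": {"deltas": [[[0, 0, 0, 0, 0, 0, 0.06], [0, 0, 0, 0, 0, 0, 0.065], [0, 0, 0, 0, 0, 0, 0.07], [0, 0, 0, 0, 0, 0, 0.08], [0, 0, 0, 0, 0, 0, 0.085], [0, 0, 0, 0, 0, 0, 0.085], [0, 0, 0, 0, 0, -0.02, 0.085], [0, 0, 0, 0, 0, -0.05, 0.085]]]}}

```text
time: 13.17
position: [0.5076, 0.2007, 0.1026]
ee_rot: [0.614, 0.544, 0.428, -0.378]
wrist_force: [1.4, -0.1, 0.5]
width: 0.0849
gripper_force: 0.0
```

```bash
cat > seg.py <<'E'
from h import *
HSV={"green":((50,120,60),(75,255,255)),"pale":((95,60,50),(108,170,200)),"blue":((108,170,90),(122,255,255)),"orange":((5,150,80),(16,255,255))}
def seg(im,KT,name,near):
    """near: expected (x,y); returns centre, long angle, dims in the z=10mm plane"""
    h=cv2.cvtColor(im,cv2.COLOR_BGR2HSV)
    m=cv2.inRange(h,*map(np.array,HSV[name])); w=cv2.inRange(h,np.array((0,0,130)),np.array((180,70,255)))
    k=np.ones((3,3),np.uint8)
    u0=proj(*KT,[*near,.01]); n,l,s,c=cv2.connectedComponentsWithStats(m)
    i=max((j for j in range(1,n) if s[j,4]>150),key=lambda j:-np.linalg.norm(c[j]-u0))
    patch=(l==i).astype(np.uint8); hull=cv2.convexHull(np.argwhere(patch)[:,::-1].astype(np.int32))
    box=np.zeros_like(patch);cv2.fillConvexPoly(box,hull,1)
    big=cv2.dilate(box,k,iterations=14); t=((w>0)&(big>0))|(box>0); t=cv2.morphologyEx(t.astype(np.uint8),cv2.MORPH_OPEN,k)
    n,l,s,_=cv2.connectedComponentsWithStats(t); j=l[tuple(np.argwhere(patch&t)[0])]
    cn=max(cv2.findContours((l==j).astype(np.uint8),cv2.RETR_EXTERNAL,cv2.CHAIN_APPROX_NONE)[0],key=len)[:,0]
    q=np.array([onz(*KT,p,.01)[:2] for p in cn]);(c0,d,_)=r=cv2.minAreaRect((q*1000).astype(np.float32))
    b=cv2.boxPoints(r);e=[b[1]-b[0],b[2]-b[1]];L=max(e,key=np.linalg.norm);a=np.degrees(np.arctan2(L[1],L[0]))%180
    return np.array(c0)/1000,a,sorted(d)
E
python3 - <<'E'
from seg import *
import pickle
for n,fs in [("w1",{"green":(.592,-.083),"pale":(.592,-.219),"orange":(.456,-.09)}),("w4",{"green":(.592,-.083),"orange":(.456,-.09)})]:
    W=cam("wrist",pickle.load(open(n+".pkl","rb")));im=cv2.imread(f"pics/{n}.png")
    for k,x in fs.items(): print(n,k,seg(im,W,k,x))
S=cam("scene");im=vision.grab_frame("scene")
for k,x in {"green":(.592,-.083),"pale":(.592,-.219),"blue":(.597,-.338)}.items():
    try: print("scene now",k,seg(im,S,k,x))
    except Exception as e: print(k,e)
M=Rt(94,-20);st=readout.observe();M0=R.from_quat(st["ee_rot"]).as_matrix()
print("up",M0.T@[0,-.03,.1])
p,M=pick((.592,-.219),94,z=.003,up=.1);print(p,delta(p,M))
E
```

```text
w1 green (array([ 0.5917, -0.083 ]), np.float32(92.76186), [64.19075012207031, 90.54785919189453])
w1 pale (array([ 0.5903, -0.2189]), np.float32(92.67455), [64.10496520996094, 90.59246063232422])
w1 orange (array([ 0.4549, -0.0897]), np.float32(104.50046), [64.55975341796875, 90.44715118408203])
w4 green (array([ 0.5913, -0.0821]), np.float32(92.73791), [64.30652618408203, 90.49114990234375])
w4 orange (array([ 0.4548, -0.0891]), np.float32(104.54852), [63.92595672607422, 89.87604522705078])
scene now green (array([ 0.5939, -0.0749]), np.float32(92.935616), [48.74102020263672, 62.35599136352539])
scene now pale (array([ 0.595 , -0.2186]), np.float32(92.93556), [61.33972930908203, 91.52983856201172])
scene now blue (array([ 0.5911, -0.345 ]), np.float32(92.93227), [66.09648895263672, 83.70327758789062])
up [ 0.0834  0.0044 -0.0627]
[ 0.59   -0.1898  0.103 ] [  5.59   -89.27   -11.15    -0.1326   0.1286  -0.3485]
```

>>> {"method": "jog_arm", "body": {"deltas": [[[0, 0, 0, 0.025, 0, -0.03, 0.085], [0, 0, 0, 0.055, 0, -0.05, 0.085], [0, 0, 0, 0.083, 0.004, -0.063, 0.085], [0, -20, 0, 0.07, 0.03, -0.1, 0.085], [0, -30, 0, 0.03, 0.05, -0.14, 0.085], [0, -40, 0, -0.01, 0.07, -0.18, 0.085], [0, -50, 0, -0.03, 0.08, -0.22, 0.085], [0, -55, 0, -0.05, 0.09, -0.26, 0.085]]]}}

```text
time: 13.88
position: [0.5593, -0.0257, 0.1552]
ee_rot: [0.718, 0.634, 0.217, -0.189]
wrist_force: [0.2, -0.0, 0.1]
width: 0.0852
gripper_force: 0.0
```

Run:
```python
from seg import *
p,M=pick((.5903,-.2189),92.7,z=.003,up=.1);print(readout.observe()["position"],delta(p,M))
```

```text
[ 0.5593 -0.0257  0.1552] [  1.44   -53.32   -10.2     -0.1614   0.0498  -0.044 ]
```

>>> {"method": "jog_arm", "body": {"deltas": [[[1.4, -53.3, -10.2, -0.161, 0.05, -0.044, 0.085], [1.4, -53.3, -10.2, -0.161, 0.05, -0.044, 0.085], [1.4, -53.3, -10.2, -0.161, 0.05, -0.044, 0.085], [1.4, -53.3, -10.2, -0.161, 0.05, -0.044, 0.085], [1.4, -53.3, -10.2, -0.161, 0.05, -0.044, 0.085], [1.4, -53.3, -10.2, -0.161, 0.05, -0.044, 0.085], [1.4, -53.3, -10.2, -0.161, 0.05, -0.044, 0.085], [1.4, -53.3, -10.2, -0.161, 0.05, -0.044, 0.085]]]}}

```text
time: 14.55
position: [0.5894, -0.1856, 0.1028]
ee_rot: [0.679, 0.714, -0.119, 0.126]
wrist_force: [0.2, 0.4, -0.2]
width: 0.0852
gripper_force: 0.0
```

```bash
cat > pk.py <<'E'
from seg import *
def look(name,near,z=.003,lean=-20,off=.03):
    st=readout.observe();im=vision.grab_frame("wrist");W=cam("wrist",st)
    cv2.imwrite("pics/last.png",im)
    c,a,d=seg(im,W,name,near);print(name,c,a,d);p,M=pick(c,a,off=off,z=z,lean=lean);print(st["position"],delta(p,M,st))
    return st,im,W
E
python3 - <<'E'
from pk import *
st,im,W=look("pale",(.5903,-.2189))
S=cam("scene");print("blue",seg(im,W,"blue",(.596,-.339)))
E
```

```text
pale [ 0.5903 -0.2207] 92.811775 [64.36045837402344, 89.80525970458984]
[ 0.5894 -0.1856  0.1028] [ 0.15   -0.05    0.03    0.0286 -0.001   0.0958]
blue (array([ 0.594 , -0.3435]), np.float32(83.07608), [65.1982192993164, 95.30599975585938])
```

>>> {"method": "jog_arm", "body": {"deltas": [[[0, 0, 0, 0.01, -0.001, 0.032, 0.085], [0, 0, 0, 0.019, -0.001, 0.064, 0.085], [0, 0, 0, 0.025, -0.001, 0.083, 0.085], [0, 0, 0, 0.0285, -0.001, 0.0955, 0.085], [0, 0, 0, 0.0285, -0.001, 0.0955, 0.085], [0, 0, 0, 0.0285, -0.001, 0.0955, 0.085], [0, 0, 0, 0.0285, -0.001, 0.0955, 0.06], [0, 0, 0, 0.0285, -0.001, 0.0955, 0.05]]]}}

```text
time: 15.27
position: [0.5898, -0.1923, 0.0054]
ee_rot: [0.68, 0.713, -0.116, 0.126]
wrist_force: [0.7, 0.0, 2.2]
width: 0.0633
gripper_force: 2.8
```

>>> {"method": "jog_arm", "body": {"deltas": [[[0, 0, 0, 0, 0, 0, 0.05], [0, 0, 0, 0, 0, 0, 0.05], [0, 0, 0, 0, 0, 0, 0.05], [0, 0, 0, 0, 0, 0, 0.05], [0, 0, 0, 0, 0, 0, 0.05], [0, 0, 0, 0, 0, 0, 0.05], [0, 0, 0, 0, 0, 0, 0.05], [0, 0, 0, 0, 0, 0, 0.05]]]}}

```text
time: 15.93
position: [0.5913, -0.193, 0.0088]
ee_rot: [0.68, 0.712, -0.116, 0.128]
wrist_force: [-6.6, 1.1, 16.7]
width: 0.0501
gripper_force: 15.0
```

Run:
```python
from h import *
import pickle
st=readout.observe();print(st["width"],st["gripper_force"],st["position"],st["wrist_force"])
pickle.dump(st,open("g2.pkl","wb"))
M0=R.from_quat(st["ee_rot"]).as_matrix();c,a=(.5903,-.2207),92.8
u=st["position"]+[0,0,.17];print(delta(u,M0))
pp,Mp=place(c,a,st["position"],M0,-.036,up=.1)
print(pp,delta(pp,Mp,p0=u,M0=M0))
```

```text
0.05008034589158647 14.96319553378271 [ 0.5913 -0.193   0.0088] [-6.6358  1.1133 16.666 ]
[ 0.      0.      0.     -0.0577  0.0016 -0.1599]
[0.5101 0.2054 0.1857] [-4.32   89.68   10.81    0.3754 -0.062  -0.1435]
```

The grip slipped over the tile's top edge because the fingers were too high. I open, back up and look again.

>>> {"method": "jog_arm", "body": {"deltas": [[[0, 0, 0, 0, 0, 0, 0.085], [0, 0, 0, 0, 0, 0, 0.085], [0, 0, 0, -0.003, 0, -0.01, 0.085], [0, 0, 0, -0.015, 0, -0.04, 0.085], [0, 0, 0, -0.025, 0, -0.07, 0.085], [0, 0, 0, -0.03, 0, -0.09, 0.085], [0, 0, 0, -0.03, 0, -0.09, 0.085], [0, 0, 0, -0.03, 0, -0.09, 0.085]]]}}

```text
time: 16.6
position: [0.5892, -0.1899, 0.1005]
ee_rot: [0.68, 0.713, -0.116, 0.126]
wrist_force: [-0.7, -0.2, 0.6]
width: 0.0852
gripper_force: 0.0
```

Run:
```python
from pk import *
st,im,W=look("pale",(.5903,-.2189),z=-.004)
```

```text
pale [ 0.5958 -0.22  ] 85.9436 [64.29624938964844, 90.26405334472656]
[ 0.5892 -0.1899  0.1005] [ 2.63   -0.33    6.29    0.0316  0.0077  0.0997]
```

>>> {"method": "jog_arm", "body": {"deltas": [[[2.6, -0.3, 6.3, 0.01, 0.0077, 0.032, 0.085], [2.6, -0.3, 6.3, 0.02, 0.0077, 0.064, 0.085], [2.6, -0.3, 6.3, 0.027, 0.0077, 0.085, 0.085], [2.6, -0.3, 6.3, 0.0316, 0.0077, 0.0997, 0.085], [2.6, -0.3, 6.3, 0.0316, 0.0077, 0.0997, 0.085], [2.6, -0.3, 6.3, 0.0316, 0.0077, 0.0997, 0.08], [2.6, -0.3, 6.3, 0.0316, 0.0077, 0.0997, 0.075], [2.6, -0.3, 6.3, 0.0316, 0.0077, 0.0997, 0.07]]]}}

```text
time: 17.32
position: [0.5977, -0.1932, -0.0049]
ee_rot: [0.72, 0.672, -0.127, 0.118]
wrist_force: [-0.2, 1.8, 8.5]
width: 0.0704
gripper_force: 4.4
```

>>> {"method": "jog_arm", "body": {"deltas": [[[0, 0, 0, 0, 0, 0, 0.068], [0, 0, 0, 0, 0, 0, 0.066], [0, 0, 0, 0, 0, 0, 0.06], [0, 0, 0, 0, 0, 0, 0.055], [0, 0, 0, 0, 0, 0, 0.055], [0, 0, 0, 0, 0, 0, 0.055], [0, 0, 0, 0, 0, 0, 0.055], [0, 0, 0, 0, 0, 0, 0.055]]], "grip_force": 40}}

```text
time: 17.98
position: [0.5987, -0.1935, -0.0031]
ee_rot: [0.72, 0.671, -0.126, 0.12]
wrist_force: [0.1, 3.7, 17.7]
width: 0.0627
gripper_force: 52.3
```

```bash
cat >> pk.py <<'E'
import pickle
def held(tag,c,a,slot,lift=.17,up=.1):
    st=readout.observe();print(st["width"],st["gripper_force"],st["position"],st["wrist_force"])
    pickle.dump(st,open(tag+".pkl","wb"))
    M0=R.from_quat(st["ee_rot"]).as_matrix();u=st["position"]+[0,0,lift];print("lift",delta(u,M0))
    pp,Mp=place(c,a,st["position"],M0,slot,up=up);print(pp,delta(pp,Mp,p0=u,M0=M0))
E
python3 -c "
from pk import *
held('g2',(.5958,-.22),85.9,-.036)"
```

```text
0.06273589555269776 52.31458693742752 [ 0.5987 -0.1935 -0.0031] [ 0.0859  3.6871 17.662 ]
lift [ 0.      0.      0.     -0.0583  0.0004 -0.1597]
[0.5103 0.2174 0.1847] [-1.52   89.97    3.38    0.3731 -0.1168 -0.1554]
```

>>> {"method": "jog_arm", "body": {"deltas": [[[0, 0, 0, -0.007, 0, -0.02, 0.055], [0, 0, 0, -0.02, 0, -0.055, 0.055], [0, 0, 0, -0.034, 0, -0.093, 0.055], [0, 0, 0, -0.047, 0, -0.13, 0.055], [0, 0, 0, -0.058, 0, -0.16, 0.055], [0, 0, 0, -0.058, 0, -0.16, 0.055], [0, 0, 0, -0.058, 0, -0.16, 0.055], [0, 0, 0, -0.058, 0, -0.16, 0.055]]], "grip_force": 60}}

```text
time: 18.65
position: [0.5959, -0.1929, 0.1612]
ee_rot: [0.72, 0.672, -0.129, 0.115]
wrist_force: [-0.1, -0.1, -2.2]
width: 0.0624
gripper_force: 66.6
```

>>> {"method": "jog_arm", "body": {"deltas": [[[-0.1, 7, 0.3, 0.03, -0.01, -0.012, 0.055], [-0.2, 14, 0.5, 0.06, -0.02, -0.025, 0.055], [-0.3, 21, 0.8, 0.09, -0.029, -0.037, 0.055], [-0.5, 28, 1.1, 0.12, -0.038, -0.05, 0.055], [-0.6, 35, 1.4, 0.15, -0.047, -0.062, 0.055], [-0.7, 42, 1.6, 0.18, -0.056, -0.075, 0.055], [-0.8, 49, 1.9, 0.21, -0.066, -0.088, 0.055], [-0.9, 55, 2.1, 0.24, -0.075, -0.1, 0.055]]]}}

```text
time: 19.32
position: [0.5393, 0.0722, 0.174]
ee_rot: [0.709, 0.636, 0.227, -0.202]
wrist_force: [0.5, -0.3, -0.9]
width: 0.0618
gripper_force: 66.5
```

```bash
python3 -c "
from pl import *
rep('g2',(.5958,-.22),85.9,-.036)"
```

```text
[-0.2393  0.1246  1.5438  0.6124  1.564  -0.1632] 0.06183018640001823 [0.5393 0.0722 0.174 ]
target [0.5103 0.2174 0.1847] delta [-0.82   34.54    0.66    0.1213 -0.0447  0.073 ] then down [-0.0939 -0.0002  0.0343]
```

>>> {"method": "jog_arm", "body": {"deltas": [[[-0.1, 7, 0.1, 0.02, -0.01, 0.006, 0.055], [-0.3, 14, 0.3, 0.045, -0.02, 0.02, 0.055], [-0.4, 21, 0.4, 0.07, -0.03, 0.035, 0.055], [-0.6, 28, 0.5, 0.1, -0.04, 0.055, 0.055], [-0.8, 34.5, 0.7, 0.121, -0.0447, 0.073, 0.055], [-0.8, 34.5, 0.7, 0.121, -0.0447, 0.073, 0.055], [-0.8, 34.5, 0.7, 0.121, -0.0447, 0.073, 0.055], [-0.8, 34.5, 0.7, 0.121, -0.0447, 0.073, 0.055]]]}}

```text
time: 19.98
position: [0.511, 0.2159, 0.1843]
ee_rot: [0.616, 0.544, 0.428, -0.376]
wrist_force: [0.5, 0.7, -1.2]
width: 0.0614
gripper_force: 66.6
```

Run:
```python
from pl import *
rep('g2',(.5958,-.22),85.9,-.036)
s=vision.grab_frame("scene")[120:260,300:440];d=vision.grab_frame("side")[100:240,270:410]
w=vision.grab_frame("wrist")
cv2.imwrite("pics/p2.png",np.hstack([cv2.resize(x,(400,400),interpolation=cv2.INTER_CUBIC) for x in (s,w[:,120:520])]))
```

```text
[-0.1699  0.1441  1.784   1.2201  1.4853 -0.3534] 0.06143600260077924 [0.511  0.2159 0.1843]
target [0.5103 0.2174 0.1847] delta [-0.06    0.48    0.12    0.0009 -0.0009  0.0012] then down [-0.0939 -0.0002  0.0343]
```

View pics/p2.png

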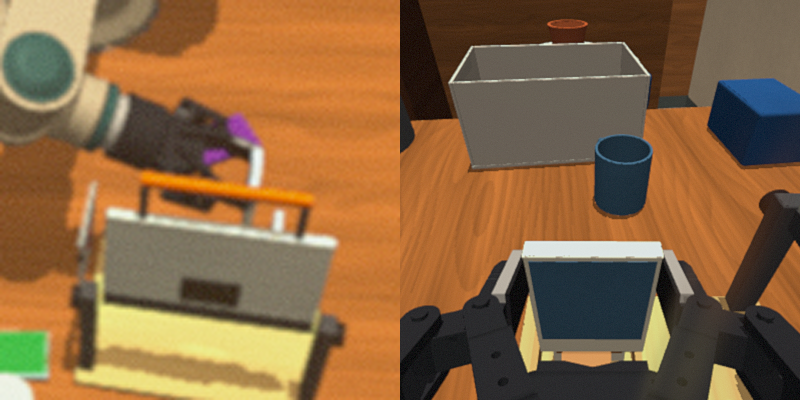

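The left panel shows the first tile standing at (278,220). The pale tile is held upright over its slot.

>>> {"method": "jog_arm", "body": {"deltas": [[[0, 0.4, 0, -0.02, -0.001, 0.007, 0.055], [0, 0.4, 0, -0.04, -0.001, 0.015, 0.055], [0, 0.4, 0, -0.055, -0.001, 0.021, 0.055], [0, 0.4, 0, -0.067, -0.001, 0.0255, 0.055], [0, 0.4, 0, -0.077, -0.001, 0.029, 0.055], [0, 0.4, 0, -0.084, -0.001, 0.032, 0.055], [0, 0.4, 0, -0.09, -0.001, 0.034, 0.055], [0, 0.4, 0, -0.0935, -0.001, 0.0355, 0.055]]]}}

```text
time: 20.8
position: [0.5111, 0.2166, 0.0851]
ee_rot: [0.614, 0.543, 0.432, -0.377]
wrist_force: [-0.2, -0.2, -1.0]
width: 0.0623
gripper_force: 66.6
```

>>> {"method": "jog_arm", "body": {"deltas": [[[0, 0, 0, 0, 0, 0, 0.055], [0, 0, 0, 0, 0, 0, 0.062], [0, 0, 0, 0, 0, 0, 0.066], [0, 0, 0, 0, 0, 0, 0.075], [0, 0, 0, 0, 0, 0, 0.085], [0, 0, 0, 0, 0, 0, 0.085], [0, 0, 0, 0, 0, -0.02, 0.085], [0, 0, 0, 0, 0, -0.05, 0.085]]]}}

```text
time: 21.47
position: [0.5037, 0.1712, 0.1022]
ee_rot: [0.613, 0.543, 0.431, -0.379]
wrist_force: [-0.1, -0.1, 0.3]
width: 0.0848
gripper_force: 0.0
```

>>> {"method": "jog_arm", "body": {"deltas": [[[0, 0, 0, 0.025, 0, -0.03, 0.085], [0, 0, 0, 0.055, 0, -0.05, 0.085], [0, 0, 0, 0.083, 0.004, -0.063, 0.085], [0, -20, 0, 0.07, 0.03, -0.1, 0.085], [0, -30, 0, 0.03, 0.05, -0.14, 0.085], [0, -40, 0, -0.01, 0.07, -0.18, 0.085], [0, -50, 0, -0.03, 0.08, -0.22, 0.085], [0, -55, 0, -0.05, 0.09, -0.26, 0.085]]]}}

```text
time: 22.13
position: [0.5551, -0.0555, 0.1536]
ee_rot: [0.718, 0.633, 0.22, -0.19]
wrist_force: [0.3, 1.2, -0.4]
width: 0.0849
gripper_force: 0.0
```

Run:
```python
from seg import *
p,M=pick((.594,-.3435),83,z=-.001,up=.12);print(readout.observe()["position"],p,delta(p,M))
```

```text
[ 0.5551 -0.0555  0.1536] [ 0.5974 -0.3159  0.119 ] [  0.36   -53.81    -0.23    -0.2297   0.0747  -0.1117]
```

>>> {"method": "jog_arm", "body": {"deltas": [[[0.4, -53.8, -0.2, -0.23, 0.075, -0.112, 0.085], [0.4, -53.8, -0.2, -0.23, 0.075, -0.112, 0.085], [0.4, -53.8, -0.2, -0.23, 0.075, -0.112, 0.085], [0.4, -53.8, -0.2, -0.23, 0.075, -0.112, 0.085], [0.4, -53.8, -0.2, -0.23, 0.075, -0.112, 0.085], [0.4, -53.8, -0.2, -0.23, 0.075, -0.112, 0.085], [0.4, -53.8, -0.2, -0.23, 0.075, -0.112, 0.085], [0.4, -53.8, -0.2, -0.23, 0.075, -0.112, 0.085]]]}}

```text
time: 22.8
position: [0.5974, -0.316, 0.1168]
ee_rot: [0.738, 0.652, -0.13, 0.114]
wrist_force: [0.3, 0.6, 0.0]
width: 0.0849
gripper_force: 0.0
```

Run:
```python
from pk import *
st,im,W=look("blue",(.594,-.3435),z=-.001)
```

```text
blue [ 0.5934 -0.3425] 82.812965 [64.30340576171875, 85.92041778564453]
[ 0.5974 -0.316   0.1168] [-0.03   -0.02    0.13    0.0412 -0.0006  0.1103]
```

>>> {"method": "jog_arm", "body": {"deltas": [[[0, 0, 0, 0.014, 0, 0.038, 0.08], [0, 0, 0, 0.027, 0, 0.073, 0.08], [0, 0, 0, 0.036, 0, 0.097, 0.08], [0, 0, 0, 0.041, -0.0006, 0.11, 0.08], [0, 0, 0, 0.041, -0.0006, 0.11, 0.08], [0, 0, 0, 0.041, -0.0006, 0.11, 0.078], [0, 0, 0, 0.041, -0.0006, 0.11, 0.075], [0, 0, 0, 0.041, -0.0006, 0.11, 0.07]]]}}

```text
time: 23.52
position: [0.5987, -0.3129, 0.0036]
ee_rot: [0.738, 0.653, -0.127, 0.115]
wrist_force: [-0.2, -1.2, 1.4]
width: 0.0701
gripper_force: 0.0
```

>>> {"method": "jog_arm", "body": {"deltas": [[[0, 0, 0, 0, 0, 0, 0.068], [0, 0, 0, 0, 0, 0, 0.066], [0, 0, 0, 0, 0, 0, 0.06], [0, 0, 0, 0, 0, 0, 0.055], [0, 0, 0, 0, 0, 0, 0.055], [0, 0, 0, 0, 0, 0, 0.055], [0, 0, 0, 0, 0, 0, 0.055], [0, 0, 0, 0, 0, 0, 0.055]]], "grip_force": 40}}

```text
time: 24.18
position: [0.598, -0.3123, 0.0022]
ee_rot: [0.738, 0.653, -0.127, 0.114]
wrist_force: [-0.9, 1.3, 6.0]
width: 0.0618
gripper_force: 42.7
```

```bash
python3 -c "
from pk import *
held('g3',(.5932,-.3443),82.8,0)"
```

```text
0.06184982540519853 42.74860739707947 [ 0.598  -0.3123  0.0022] [-0.9448  1.2838  5.9687]
lift [ 0.      0.      0.     -0.0573  0.0003 -0.1601]
[0.5049 0.1765 0.1903] [-0.26   90.      0.26    0.4399 -0.1518 -0.177 ]
```

>>> {"method": "jog_arm", "body": {"deltas": [[[0, 0, 0, -0.007, 0, -0.02, 0.055], [0, 0, 0, -0.02, 0, -0.055, 0.055], [0, 0, 0, -0.034, 0, -0.093, 0.055], [0, 0, 0, -0.047, 0, -0.13, 0.055], [0, 0, 0, -0.058, 0, -0.16, 0.055], [0, 0, 0, -0.04, -0.01, -0.165, 0.055], [0, 0, 0, -0.02, -0.02, -0.17, 0.055], [0, 0, 0, 0, -0.03, -0.175, 0.055]]], "grip_force": 60}}

```text
time: 24.85
position: [0.5742, -0.2496, 0.1658]
ee_rot: [0.738, 0.653, -0.127, 0.113]
wrist_force: [0.1, 0.9, -1.9]
width: 0.0611
gripper_force: 65.3
```

>>> {"method": "jog_arm", "body": {"deltas": [[[0, 7, 0, 0.03, -0.01, -0.012, 0.055], [0, 14, 0, 0.06, -0.02, -0.025, 0.055], [0, 21, 0, 0.09, -0.029, -0.037, 0.055], [0, 28, 0, 0.12, -0.038, -0.05, 0.055], [0, 35, 0, 0.15, -0.047, -0.062, 0.055], [0, 42, 0, 0.18, -0.056, -0.075, 0.055], [0, 49, 0, 0.21, -0.066, -0.088, 0.055], [0, 55, 0, 0.24, -0.075, -0.1, 0.055]]]}}

```text
time: 25.52
position: [0.5316, 0.0176, 0.1797]
ee_rot: [0.713, 0.631, 0.23, -0.203]
wrist_force: [0.5, 0.3, -1.4]
width: 0.0606
gripper_force: 65.7
```

```bash
python3 -c "
from pl import *
rep('g3',(.5932,-.3443),82.8,0)"
```

```text
[-0.3449  0.128   1.5298  0.6062  1.6275 -0.2317] 0.060608870164453 [0.5316 0.0176 0.1797]
target [0.5049 0.1765 0.1903] delta [-0.31   34.65    0.02    0.1317 -0.046   0.0813] then down [-0.0942 -0.0004  0.0337]
```

>>> {"method": "jog_arm", "body": {"deltas": [[[0, 7, 0, 0.02, -0.01, 0.006, 0.055], [0, 14, 0, 0.045, -0.02, 0.02, 0.055], [0, 21, 0, 0.075, -0.03, 0.038, 0.055], [-0.3, 28, 0, 0.105, -0.04, 0.06, 0.055], [-0.3, 34.7, 0, 0.132, -0.046, 0.081, 0.055], [-0.3, 34.7, 0, 0.132, -0.046, 0.081, 0.055], [-0.3, 34.7, 0, 0.132, -0.046, 0.081, 0.055], [-0.3, 34.7, 0, 0.132, -0.046, 0.081, 0.055]]]}}

```text
time: 26.18
position: [0.5052, 0.1754, 0.1894]
ee_rot: [0.614, 0.543, 0.431, -0.378]
wrist_force: [-0.2, -0.6, -1.1]
width: 0.0609
gripper_force: 66.5
```

Run:
```python
from pl import *
rep('g3',(.5932,-.3443),82.8,0)
```

```text
[-0.2569  0.1387  1.7831  1.1988  1.5671 -0.3774] 0.060935440803695666 [0.5052 0.1754 0.1894]
target [0.5049 0.1765 0.1903] delta [-0.08    0.34    0.03    0.0012 -0.0005  0.0006] then down [-0.0942 -0.0004  0.0337]
```

>>> {"method": "jog_arm", "body": {"deltas": [[[0, 0.4, 0, -0.02, -0.001, 0.007, 0.055], [0, 0.4, 0, -0.04, -0.001, 0.015, 0.055], [0, 0.4, 0, -0.055, -0.001, 0.0205, 0.055], [0, 0.4, 0, -0.067, -0.001, 0.025, 0.055], [0, 0.4, 0, -0.077, -0.001, 0.0285, 0.055], [0, 0.4, 0, -0.084, -0.001, 0.031, 0.055], [0, 0.4, 0, -0.09, -0.001, 0.0335, 0.055], [0, 0.4, 0, -0.093, -0.001, 0.0345, 0.055]]]}}

```text
time: 26.85
position: [0.5046, 0.1762, 0.0897]
ee_rot: [0.612, 0.541, 0.434, -0.38]
wrist_force: [-0.1, 0.1, -1.4]
width: 0.0604
gripper_force: 66.5
```

>>> {"method": "jog_arm", "body": {"deltas": [[[0, 0, 0, 0, 0, 0, 0.055], [0, 0, 0, 0, 0, 0, 0.062], [0, 0, 0, 0, 0, 0, 0.066], [0, 0, 0, 0, 0, 0, 0.075], [0, 0, 0, 0, 0, 0, 0.085], [0, 0, 0, 0, 0, 0, 0.085], [0, 0, 0, 0, 0, -0.02, 0.085], [0, 0, 0, 0, 0, -0.05, 0.085]]]}}

```text
time: 27.52
position: [0.4972, 0.1309, 0.1063]
ee_rot: [0.612, 0.541, 0.433, -0.382]
wrist_force: [0.7, -0.4, 0.3]
width: 0.0852
gripper_force: 0.0
```

Run:
```python
from seg import *
st=readout.observe();print(st["position"],st["wrist_force"])
s=vision.grab_frame("scene");S=cam("scene")
w=vision.grab_frame("wrist")
print(seg(s,S,"green",(.592,-.083)))
cv2.imwrite("pics/p3.png",np.hstack([cv2.resize(x,(400,400),interpolation=cv2.INTER_CUBIC) for x in (s[120:270,280:430],w[:,120:520])]))
for lean in (0,):
    p,M=pick((.5915,-.0825),92.75,off=.012,lean=lean,z=-.004,up=.12);print(p,delta(p,M))
```

```text
[0.4972 0.1309 0.1063] [ 0.7257 -0.37    0.2694]
(array([ 0.661 , -0.0593]), np.float32(2.975401), [85.75630187988281, 102.94078063964844])
[ 0.5909 -0.0705  0.116 ] [  6.52   -70.21    -8.61    -0.0551   0.1162  -0.1762]
```

View pics/p3.png

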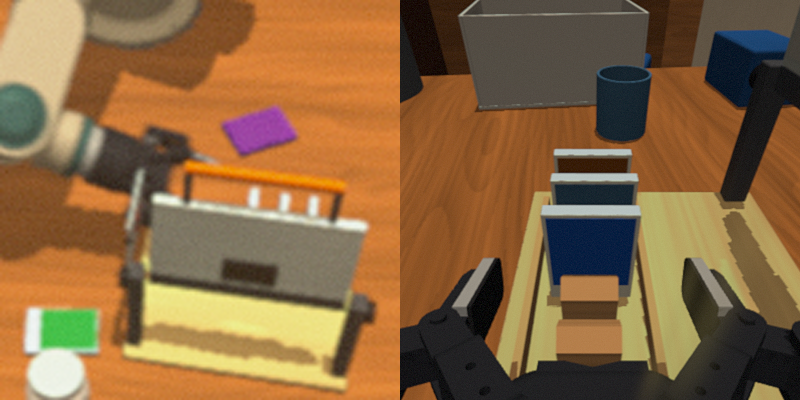

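Three tiles stand upright in their slots. The green tile has been knocked to about (303,244) in the scene image, closer to the white-capped jar. I locate it first.

Run:
```python
from h import *
S=cam("scene")
f=lambda p:np.array(p)/2.667+[280,120]
q=np.array([onz(*S,f(p),.01) for p in [(29,308),(99,309),(97,352),(26,352)]]);print(q,q.mean(0))
l=q[1]-q[0]+q[2]-q[3];print(np.degrees(np.arctan2(l[1],l[0])))
# jar base left edge
print(onz(*S,f((58,376)),.085))
p,M=pick((q.mean(0)[0]-.003,q.mean(0)[1]),92,off=.0,lean=0,z=0,up=.17);print(p,delta(p,M))
```

```text
[[ 0.6096 -0.1005  0.01  ]
 [ 0.6066 -0.0125  0.01  ]
 [ 0.6692 -0.0113  0.01  ]
 [ 0.6737 -0.0978  0.01  ]] [ 0.6398 -0.0555  0.01  ]
92.45203079498424
[ 0.7483 -0.0495  0.085 ]
[ 0.6368 -0.0555  0.17  ] [  6.06   -70.24    -7.96     0.0025   0.16    -0.1746]
```

Run:
```python
from h import *
st=readout.observe();M0=R.from_quat(st["ee_rot"]).as_matrix()
print("u",delta(st["position"]+[0,-.03,.08],M0))
m=np.array([.51,-.10,.2]);Mm=Rt(92,20);print(delta(m,Mm))
p,M=pick((.637,-.057),92.5,off=-.015,lean=20,z=-.001,up=.12);print(p,delta(p,M,p0=m,M0=Mm))
```

```text
u [ 0.      0.      0.      0.0654  0.0043 -0.0548]
[  7.12   -50.29    -6.57     0.0112   0.0402  -0.2418]
[ 0.6376 -0.0698  0.119 ] [ 0.17    0.     -0.47   -0.0035  0.1285  0.0849]
```

>>> {"method": "jog_arm", "body": {"deltas": [[[0, 0, 0, 0.022, 0.001, -0.018, 0.085], [0, 0, 0, 0.044, 0.003, -0.037, 0.085], [0, 0, 0, 0.065, 0.004, -0.055, 0.085], [7, -50, -6.5, 0.055, 0.012, -0.09, 0.085], [7, -50, -6.5, 0.044, 0.02, -0.128, 0.085], [7, -50, -6.5, 0.033, 0.027, -0.166, 0.085], [7, -50, -6.5, 0.022, 0.035, -0.204, 0.085], [7, -50, -6.5, 0.011, 0.04, -0.242, 0.085]]]}}

```text
time: 28.28
position: [0.51, -0.0999, 0.199]
ee_rot: [0.677, 0.673, 0.218, -0.205]
wrist_force: [0.2, 0.3, -0.4]
width: 0.0848
gripper_force: 0.0
```

Run:
```python
from pk import *
p,M=pick((.637,-.057),92.5,off=-.015,lean=20,z=-.001,up=.12);print(delta(p,M))
try: look("green",(.637,-.057),z=-.001,lean=20,off=-.015)
except Exception as e: print(e)
```

```text
[  2.21   -14.79    -2.37    -0.021    0.126    0.0852]
green [ 0.6357 -0.0655] 93.59825 [64.30078887939453, 70.19050598144531]
[ 0.51   -0.0999  0.199 ] [  2.72   -14.78    -3.35    -0.0965   0.1232   0.1788]
```

>>> {"method": "jog_arm", "body": {"deltas": [[[2.2, -14.8, -2.4, 0, 0.04, 0.01, 0.074], [2.2, -14.8, -2.4, -0.005, 0.08, 0.03, 0.074], [2.2, -14.8, -2.4, -0.015, 0.115, 0.06, 0.074], [2.2, -14.8, -2.4, -0.021, 0.126, 0.085, 0.074], [2.2, -14.8, -2.4, -0.021, 0.126, 0.085, 0.074], [2.2, -14.8, -2.4, -0.021, 0.126, 0.085, 0.074], [2.2, -14.8, -2.4, -0.021, 0.126, 0.085, 0.074], [2.2, -14.8, -2.4, -0.021, 0.126, 0.085, 0.074]]]}}

```text
time: 29.0
position: [0.6373, -0.0682, 0.1206]
ee_rot: [0.681, 0.711, 0.123, -0.126]
wrist_force: [-0.6, 0.2, 0.5]
width: 0.074
gripper_force: 0.0
```

Run:
```python
from pk import *
st,im,W=look("green",(.637,-.057),z=-.001,lean=20,off=-.015)
cv2.imwrite("pics/w5.png",im)
```

```text
green [ 0.636  -0.0554] 92.46212 [63.33858871459961, 84.58206176757812]
[ 0.6373 -0.0682  0.1206] [ 0.17   -0.31    0.05   -0.0422 -0.0011  0.1141]
```

View pics/w5.png

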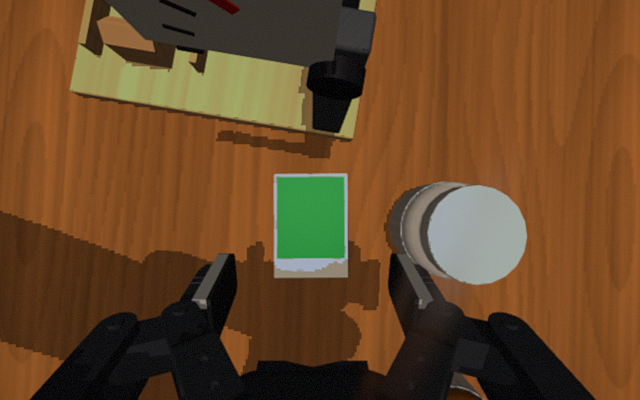

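The view shows the green tile at (311,226), with the jar body starting at about column 400. There is enough room for the finger. I'll carry the tile to open table before the final grasp.

>>> {"method": "jog_arm", "body": {"deltas": [[[0, 0, 0, -0.014, -0.001, 0.038, 0.074], [0, 0, 0, -0.028, -0.001, 0.076, 0.074], [0, 0, 0, -0.037, -0.001, 0.1, 0.074], [0, 0, 0, -0.042, -0.001, 0.114, 0.074], [0, 0, 0, -0.042, -0.001, 0.114, 0.074], [0, 0, 0, -0.042, -0.001, 0.114, 0.072], [0, 0, 0, -0.042, -0.001, 0.114, 0.07], [0, 0, 0, -0.042, -0.001, 0.114, 0.068]]]}}

```text
time: 29.72
position: [0.6369, -0.0677, -0.0012]
ee_rot: [0.681, 0.711, 0.123, -0.126]
wrist_force: [-0.5, 0.4, -0.0]
width: 0.0678
gripper_force: 0.0
```

>>> {"method": "jog_arm", "body": {"deltas": [[[0, 0, 0, 0, 0, 0, 0.066], [0, 0, 0, 0, 0, 0, 0.06], [0, 0, 0, 0, 0, 0, 0.055], [0, 0, 0, 0, 0, 0, 0.055], [0, 0, 0, 0, 0, 0, 0.055], [0, 0, 0, 0, 0, 0, 0.055], [0, 0, 0, 0, 0, 0, 0.055], [0, 0, 0, 0, 0, 0, 0.055]]], "grip_force": 40}}

```text
time: 30.38
position: [0.6368, -0.0675, -0.0017]
ee_rot: [0.681, 0.711, 0.123, -0.127]
wrist_force: [-0.1, -1.4, 5.5]
width: 0.0624
gripper_force: 44.4
```

Run:
```python
from h import *
st=readout.observe();M0=R.from_quat(st["ee_rot"]).as_matrix();print(st["position"])
for w in ([0,0,.03],[-.07,-.11,.03],[-.07,-.11,.002],[-.07,-.14,.12]): print(M0.T@w)
```

```text
[ 0.6368 -0.0675 -0.0017]
[ 0.0104  0.0001 -0.0281]
[-0.0897 -0.0747 -0.0654]
[-0.0995 -0.0747 -0.0391]
[-0.0866 -0.0758 -0.1602]
```

>>> {"method": "jog_arm", "body": {"deltas": [[[0, 0, 0, 0.005, 0, -0.014, 0.055], [0, 0, 0, 0.0104, 0, -0.028, 0.055], [0, 0, 0, -0.015, -0.019, -0.037, 0.055], [0, 0, 0, -0.04, -0.037, -0.047, 0.055], [0, 0, 0, -0.065, -0.056, -0.056, 0.055], [0, 0, 0, -0.09, -0.075, -0.065, 0.055], [0, 0, 0, -0.096, -0.075, -0.048, 0.055], [0, 0, 0, -0.0995, -0.075, -0.0388, 0.055]]]}}

```text
time: 31.05
position: [0.5654, -0.1788, -0.0008]
ee_rot: [0.682, 0.71, 0.122, -0.127]
wrist_force: [-0.1, 0.4, -1.2]
width: 0.0624
gripper_force: 44.3
```

>>> {"method": "jog_arm", "body": {"deltas": [[[0, 0, 0, 0, 0, 0, 0.055], [0, 0, 0, 0, 0, 0, 0.064], [0, 0, 0, 0, 0, 0, 0.07], [0, 0, 0, 0, 0, 0, 0.085], [0, 0, 0, 0, 0, 0, 0.085], [0, 0, 0, 0.01, 0, -0.03, 0.085], [0, 0, 0, 0.025, 0, -0.07, 0.085], [0, 0, 0, 0.04, 0, -0.11, 0.085]]]}}

```text
time: 31.72
position: [0.5651, -0.1771, 0.1141]
ee_rot: [0.681, 0.711, 0.122, -0.129]
wrist_force: [1.0, -0.2, 0.5]
width: 0.0853
gripper_force: 0.0
```

Run:
```python
from pk import *
st=readout.observe();print(st["position"],st["wrist_force"])
p,M=pick((.567,-.168),92.5,z=-.001,up=.12);print(p,delta(p,M))
```

```text
[ 0.5651 -0.1771  0.1141] [ 0.977  -0.1852  0.4861]
[ 0.5658 -0.1402  0.119 ] [ -0.16   -40.45     0.03     0.0362   0.0023   0.0083]
```

>>> {"method": "jog_arm", "body": {"deltas": [[[0, -40.5, 0, 0.036, 0.002, 0.008, 0.085], [0, -40.5, 0, 0.036, 0.002, 0.008, 0.085], [0, -40.5, 0, 0.036, 0.002, 0.008, 0.085], [0, -40.5, 0, 0.036, 0.002, 0.008, 0.085], [0, -40.5, 0, 0.036, 0.002, 0.008, 0.085], [0, -40.5, 0, 0.036, 0.002, 0.008, 0.085], [0, -40.5, 0, 0.036, 0.002, 0.008, 0.085], [0, -40.5, 0, 0.036, 0.002, 0.008, 0.085]]]}}

```text
time: 32.38
position: [0.5662, -0.14, 0.1184]
ee_rot: [0.68, 0.712, -0.12, 0.125]
wrist_force: [-0.0, -0.3, -0.9]
width: 0.0847
gripper_force: 0.0
```

Run:
```python
from pk import *
look("green",(.567,-.168),z=-.001)
```

```text
green [ 0.5658 -0.1679] 92.664 [64.2126235961914, 89.39884185791016]
[ 0.5662 -0.14    0.1184] [-0.06   -0.01   -0.02    0.0408 -0.0016  0.1123]
```

>>> {"method": "jog_arm", "body": {"deltas": [[[0, 0, 0, 0.014, 0, 0.038, 0.08], [0, 0, 0, 0.027, 0, 0.075, 0.08], [0, 0, 0, 0.036, -0.001, 0.099, 0.08], [0, 0, 0, 0.041, -0.0016, 0.112, 0.08], [0, 0, 0, 0.041, -0.0016, 0.112, 0.08], [0, 0, 0, 0.041, -0.0016, 0.112, 0.078], [0, 0, 0, 0.041, -0.0016, 0.112, 0.075], [0, 0, 0, 0.041, -0.0016, 0.112, 0.07]]]}}

```text
time: 33.1
position: [0.5662, -0.1419, 0.0019]
ee_rot: [0.681, 0.711, -0.12, 0.128]
wrist_force: [-0.1, -1.0, 0.1]
width: 0.0704
gripper_force: 0.0
```

>>> {"method": "jog_arm", "body": {"deltas": [[[0, 0, 0, 0, 0, 0, 0.068], [0, 0, 0, 0, 0, 0, 0.066], [0, 0, 0, 0, 0, 0, 0.06], [0, 0, 0, 0, 0, 0, 0.055], [0, 0, 0, 0, 0, 0, 0.055], [0, 0, 0, 0, 0, 0, 0.055], [0, 0, 0, 0, 0, 0, 0.055], [0, 0, 0, 0, 0, 0, 0.055]]], "grip_force": 40}}

```text
time: 33.77
position: [0.5653, -0.1414, 0.0008]
ee_rot: [0.681, 0.711, -0.12, 0.127]
wrist_force: [-2.6, 2.1, 5.5]
width: 0.0621
gripper_force: 43.2
```

```bash
python3 -c "
from pk import *
held('g4',(.5658,-.1679),92.7,.036)"
```

```text
0.062092082582691964 43.18495988845825 [ 0.5653 -0.1414  0.0008] [-2.6141  2.0564  5.4967]
lift [ 0.      0.      0.     -0.0586  0.0003 -0.1596]
[0.5006 0.1421 0.1845] [-4.28   89.77   10.02    0.2638 -0.0523 -0.1116]
```

>>> {"method": "jog_arm", "body": {"deltas": [[[0, 0, 0, -0.007, 0, -0.02, 0.055], [0, 0, 0, -0.02, 0, -0.055, 0.055], [0, 0, 0, -0.034, 0, -0.093, 0.055], [0, 0, 0, -0.047, -0.01, -0.13, 0.055], [0, 0, 0, -0.0586, -0.03, -0.16, 0.055], [0, 0, 0, -0.0586, -0.045, -0.16, 0.055], [0, 0, 0, -0.0586, -0.045, -0.16, 0.055], [0, 0, 0, -0.0586, -0.045, -0.16, 0.055]]], "grip_force": 60}}

```text
time: 34.43
position: [0.5193, -0.1432, 0.1696]
ee_rot: [0.681, 0.711, -0.121, 0.126]
wrist_force: [0.4, 0.8, -1.3]
width: 0.0613
gripper_force: 65.6
```

>>> {"method": "jog_arm", "body": {"deltas": [[[-0.3, 7, 0.8, 0.02, 0, -0.009, 0.055], [-0.7, 14, 1.6, 0.04, -0.001, -0.017, 0.055], [-1, 21, 2.3, 0.061, -0.002, -0.026, 0.055], [-1.3, 28, 3.1, 0.081, -0.002, -0.034, 0.055], [-1.7, 35, 3.9, 0.102, -0.003, -0.043, 0.055], [-2, 42, 4.7, 0.122, -0.003, -0.052, 0.055], [-2.3, 49, 5.5, 0.142, -0.004, -0.06, 0.055], [-2.6, 55, 6.1, 0.16, -0.004, -0.068, 0.055]]]}}

```text
time: 35.1
position: [0.5083, 0.0306, 0.1772]
ee_rot: [0.692, 0.654, 0.231, -0.198]
wrist_force: [-0.1, 0.2, -2.2]
width: 0.0613
gripper_force: 65.6
```

```bash
python3 -c "
from pl import *
rep('g4',(.5658,-.1679),92.7,.036)"
```

```text
[-0.333   0.0662  1.5994  0.6003  1.6247 -0.2892] 0.06127792880258769 [0.5083 0.0306 0.1772]
target [0.5006 0.1421 0.1845] delta [-1.79   34.4     3.62    0.0948 -0.0147  0.0579] then down [-0.0939  0.0003  0.0345]
```

>>> {"method": "jog_arm", "body": {"deltas": [[[-0.3, 7, 0.7, 0.017, -0.003, 0.006, 0.055], [-0.7, 14, 1.4, 0.036, -0.006, 0.018, 0.055], [-1, 21, 2.1, 0.056, -0.009, 0.031, 0.055], [-1.4, 28, 2.9, 0.077, -0.012, 0.045, 0.055], [-1.8, 34.4, 3.6, 0.095, -0.0147, 0.058, 0.055], [-1.8, 34.4, 3.6, 0.095, -0.0147, 0.058, 0.055], [-1.8, 34.4, 3.6, 0.095, -0.0147, 0.058, 0.055], [-1.8, 34.4, 3.6, 0.095, -0.0147, 0.058, 0.055]]]}}

```text
time: 35.77
position: [0.5008, 0.1413, 0.1846]
ee_rot: [0.617, 0.544, 0.427, -0.376]
wrist_force: [0.1, -0.1, -0.8]
width: 0.0611
gripper_force: 65.9
```

Run:
```python
from pl import *
rep('g4',(.5658,-.1679),92.7,.036)
```

```text
[-0.3254  0.1506  1.7745  1.1639  1.6226 -0.4011] 0.06106723712907719 [0.5008 0.1413 0.1846]
target [0.5006 0.1421 0.1845] delta [-0.03    0.48    0.19    0.0002 -0.0003  0.0008] then down [-0.0939  0.0003  0.0345]
```

>>> {"method": "jog_arm", "body": {"deltas": [[[0, 0.4, 0, -0.02, 0, 0.007, 0.055], [0, 0.4, 0, -0.04, 0, 0.015, 0.055], [0, 0.4, 0, -0.055, 0, 0.0205, 0.055], [0, 0.4, 0, -0.067, 0, 0.025, 0.055], [0, 0.4, 0, -0.077, 0, 0.0285, 0.055], [0, 0.4, 0, -0.084, 0, 0.0315, 0.055], [0, 0.4, 0, -0.09, 0, 0.0335, 0.055], [0, 0.4, 0, -0.094, 0, 0.035, 0.055]]]}}

```text
time: 36.43
position: [0.5006, 0.1413, 0.0845]
ee_rot: [0.615, 0.542, 0.43, -0.378]
wrist_force: [-0.4, 0.1, -1.4]
width: 0.0614
gripper_force: 65.9
```

>>> {"method": "jog_arm", "body": {"deltas": [[[0, 0, 0, 0, 0, 0, 0.055], [0, 0, 0, 0, 0, 0, 0.062], [0, 0, 0, 0, 0, 0, 0.066], [0, 0, 0, 0, 0, 0, 0.075], [0, 0, 0, 0, 0, 0, 0.085], [0, 0, 0, 0, 0, 0, 0.085], [0, 0, 0, 0, 0, -0.02, 0.085], [0, 0, 0, 0, 0, -0.05, 0.085]]]}}

```text
time: 37.1
position: [0.4932, 0.0961, 0.1015]
ee_rot: [0.614, 0.542, 0.429, -0.38]
wrist_force: [-0.2, -0.2, -0.1]
width: 0.0849
gripper_force: 0.0
```

Run:
```python
from seg import *
st=readout.observe();print(st["position"],st["wrist_force"])
s=vision.grab_frame("scene");d=vision.grab_frame("side");w=vision.grab_frame("wrist")
cv2.imwrite("pics/p4.png",np.vstack([cv2.resize(w[:,100:540],(440,300)),cv2.resize(s[150:250,280:427],(440,300),interpolation=cv2.INTER_CUBIC)]))
D=cam("side");S=cam("scene")
cv2.imwrite("pics/side4.png",d);cv2.imwrite("pics/scene4.png",s)
M0=R.from_quat(st["ee_rot"]).as_matrix()
p1=st["position"]+[-.02,-.06,.2];print("up",M0.T@(p1-st["position"]))
b=np.array([.650,.16,.425]);M=Rt(83);print(delta(b,M,p0=p1,M0=M0),p1)
```

```text
[0.4932 0.0961 0.1015] [-0.1821 -0.2023 -0.1282]
up [ 0.1665 -0.013  -0.1269]
[ -0.09   -69.91    -0.11     0.166    0.16     0.0933] [0.4732 0.0361 0.3015]
```

View pics/p4.png

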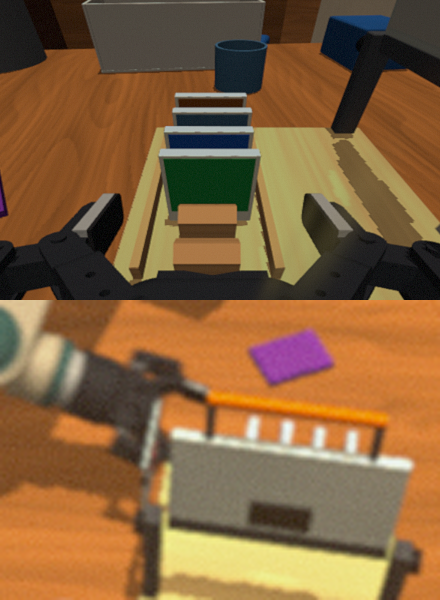

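All four tiles stand in their slots; the wrist panel shows green, blue, pale and orange in a row. Next is the lamp.

>>> {"method": "jog_arm", "body": {"deltas": [[[0, 0, 0, 0.033, -0.002, -0.025, 0.06], [0, 0, 0, 0.066, -0.005, -0.05, 0.06], [0, 0, 0, 0.1, -0.008, -0.076, 0.06], [0, 0, 0, 0.133, -0.01, -0.1, 0.06], [0, 0, 0, 0.1665, -0.013, -0.127, 0.04], [0, -70, 0, 0.2, -0.01, -0.12, 0.04], [0, -70, 0, 0.23, -0.005, -0.11, 0.04], [0, -70, 0, 0.26, 0, -0.1, 0.04]]]}}

```text
time: 37.92
position: [0.494, 0.0908, 0.3824]
ee_rot: [0.686, 0.603, 0.307, -0.268]
wrist_force: [1.1, -0.7, -0.0]
width: 0.0402
gripper_force: 0.0
```

Run:
```python
from h import *
m=np.array([.53,.16,.395]);print(readout.observe()["position"]);print(delta(m,Rt(83)));print(delta([.6497,.1605,.385],Rt(83),p0=m,M0=Rt(83)))
```

```text
[0.494  0.0908 0.3824]
[  0.31   -48.13    -0.35     0.0583   0.0268   0.0462]
[0.     0.     0.     0.0151 0.1187 0.01  ]
```

>>> {"method": "jog_arm", "body": {"deltas": [[[0.3, -48.1, -0.4, 0.058, 0.027, 0.046, 0.04], [0.3, -48.1, -0.4, 0.058, 0.027, 0.046, 0.04], [0.3, -48.1, -0.4, 0.058, 0.027, 0.046, 0.04], [0.3, -48.1, -0.4, 0.058, 0.027, 0.046, 0.04], [0.3, -48.1, -0.4, 0.058, 0.027, 0.046, 0.04], [0.3, -48.1, -0.4, 0.058, 0.027, 0.046, 0.04], [0.3, -48.1, -0.4, 0.058, 0.027, 0.046, 0.04], [0.3, -48.1, -0.4, 0.058, 0.027, 0.046, 0.04]]]}}

```text
time: 38.58
position: [0.5294, 0.1629, 0.3923]
ee_rot: [0.746, 0.666, -0.0, -0.002]
wrist_force: [0.1, -0.2, -1.0]
width: 0.0401
gripper_force: 0.0
```

>>> {"method": "jog_arm", "body": {"deltas": [[[0, 0, 0, 0.004, 0.03, 0.003, 0.04], [0, 0, 0, 0.008, 0.06, 0.005, 0.04], [0, 0, 0, 0.012, 0.09, 0.008, 0.04], [0, 0, 0, 0.015, 0.1187, 0.01, 0.04], [0, 0, 0, 0.015, 0.1187, 0.01, 0.04], [0, 0, 0, 0.015, 0.1187, 0.01, 0.04], [0, 0, 0, 0.015, 0.1187, 0.01, 0.04], [0, 0, 0, 0.015, 0.1187, 0.01, 0.04]]]}}

```text
time: 39.25
position: [0.6484, 0.1606, 0.3853]
ee_rot: [0.747, 0.664, 0.003, -0.002]
wrist_force: [0.1, 0.2, 0.3]
width: 0.0397
gripper_force: 0.0
```

```bash
cat > bar.py <<'E'
from h import *
def bar():
    pts={}
    for n in ("scene","side"):
        K,T=cam(n);im=vision.grab_frame(n);h=cv2.cvtColor(im,cv2.COLOR_BGR2HSV)
        m=cv2.inRange(h,np.array((8,200,140)),np.array((20,255,255)))
        best=None
        for th in np.arange(.3,1.7,.01):
            e=[proj(K,T,O+EX*x+EY*(.16-.19*np.cos(th))+[0,0,.14+.19*np.sin(th)]) for x in np.linspace(-.065,.065,27)]
            v=np.mean([cv2.getRectSubPix((m/255).astype(np.float32),(3,3),tuple(map(float,p))).mean() for p in e])
            if best is None or v>best[0]+1e-9: best=(v,th)
            pts.setdefault(n,[]).append((th,v))
        a=np.array(pts[n]);w=np.clip(a[:,1]-.4*a[:,1].max(),0,None);print(n,best,"centroid",(a[:,0]*w).sum()/w.sum())
if __name__=="__main__":
    st=readout.observe();print(st["position"],st["ee_rot"]);bar()
    print(delta([.6497,.1605,.311],Rt(83)))
E
python3 bar.py
```

```text
[0.6484 0.1606 0.3853] [ 0.7473  0.6645  0.0028 -0.002 ]
scene (np.float32(1.0), np.float64(1.5100000000000011)) centroid 1.5094613383798112
side (np.float32(0.86934537), np.float64(1.5100000000000011)) centroid 1.5124826095917403
[ 0.09   -0.39    0.29   -0.0005  0.0013  0.0748]
```

>>> {"method": "jog_arm", "body": {"deltas": [[[0, 0, 0, 0, 0.001, 0.025, 0.04], [0, 0, 0, 0, 0.001, 0.05, 0.04], [0, 0, 0, 0, 0.001, 0.065, 0.04], [0, 0, 0, 0, 0.001, 0.075, 0.04], [0, 0, 0, 0, 0.001, 0.075, 0.04], [0, 0, 0, 0, 0.001, 0.075, 0.02], [0, 0, 0, 0, 0.001, 0.075, 0.0], [0, 0, 0, 0, 0.001, 0.075, 0.0]]], "grip_force": 30}}

```text
time: 40.02
position: [0.6503, 0.1609, 0.3105]
ee_rot: [0.747, 0.664, 0.003, -0.002]
wrist_force: [-1.5, 0.6, 3.5]
width: 0.0129
gripper_force: 29.3
```

>>> {"method": "jog_arm", "body": {"deltas": [[[0, 0, 0, 0, 0, 0, 0.0], [0, 0, 0, 0, 0, 0, 0.0], [0, 0, 0, 0, 0, 0, 0.0], [0, 0, 0, 0, 0, 0, 0.0], [0, 0, 0, 0, 0, 0, 0.0], [0, 0, 0, 0, 0, 0, 0.0], [0, 0, 0, 0, 0, 0, 0.0], [0, 0, 0, 0, 0, 0, 0.0]]]}}

```text
time: 40.68
position: [0.6503, 0.1609, 0.3104]
ee_rot: [0.747, 0.664, 0.003, -0.002]
wrist_force: [-1.8, 0.3, 5.3]
width: 0.0129
gripper_force: 29.6
```

>>> {"method": "jog_arm", "body": {"deltas": [[[0, 0, 0, 0, -0.0207, 0.0024, 0.0], [0, 0, 0, 0, -0.0393, 0.0066, 0.0], [0, 0, 0, 0, -0.0573, 0.0126, 0.0], [0, 0, 0, 0, -0.0746, 0.0203, 0.0], [0, 0, 0, 0, -0.0911, 0.0298, 0.0], [0, 0, 0, 0, -0.1066, 0.0408, 0.0], [0, 0, 0, 0, -0.1167, 0.0495, 0.0], [0, 0, 0, 0, -0.1229, 0.0554, 0.0]]]}}

```text
time: 41.35
position: [0.528, 0.1759, 0.2538]
ee_rot: [0.747, 0.664, 0.003, -0.002]
wrist_force: [2.8, 1.0, 3.0]
width: 0.013
gripper_force: 30.6
```

```bash
python3 bar.py
```

```text
[0.528  0.1759 0.2538] [ 0.7474  0.6644  0.0029 -0.0016]
scene (np.float32(0.660057), np.float64(0.7700000000000005)) centroid 0.7666046885473876
side (np.float32(0.8122584), np.float64(0.7600000000000005)) centroid 0.7626635338817696
[-0.16   -0.31    0.3    -0.0007  0.1233 -0.0582]
```

>>> {"method": "jog_arm", "body": {"deltas": [[[0, 0, 0, 0, 0, 0, 0.0], [0, 0, 0, 0, 0, 0, 0.015], [0, 0, 0, 0, 0, 0, 0.025], [0, 0, 0, 0, 0, 0, 0.04], [0, 0, 0, 0, 0, 0, 0.04], [0, 0, 0, 0, 0, -0.02, 0.04], [0, 0, 0, 0, 0, -0.05, 0.04], [0, 0, 0, 0, 0, -0.085, 0.04]]]}}

```text
time: 42.12
position: [0.5279, 0.1748, 0.337]
ee_rot: [0.748, 0.664, -0.001, -0.003]
wrist_force: [0.2, 0.7, 0.4]
width: 0.04
gripper_force: 0.0
```

>>> {"method": "jog_arm", "body": {"deltas": [[[0, 0, 0, 0, -0.02, -0.02, 0.04], [0, 0, 0, 0, -0.05, -0.03, 0.04], [0, 0, 0, 0, -0.08, -0.03, 0.04], [0, 0, 0, 0, -0.1, -0.03, 0.04], [0, 0, 0, 0, -0.1, -0.03, 0.04], [0, 0, 0, 0, -0.1, -0.03, 0.04], [0, 0, 0, 0, -0.1, -0.03, 0.04], [0, 0, 0, 0, -0.1, -0.03, 0.04]]]}}

```text
time: 42.78
position: [0.4297, 0.1865, 0.3675]
ee_rot: [0.748, 0.664, 0.001, -0.003]
wrist_force: [-0.1, -0.0, -0.1]
width: 0.04
gripper_force: 0.0
```

>>> {"method": "jog_arm", "body": {"deltas": [[[0, 0, 0, 0, 0, 0, 0.04], [0, 0, 0, 0, 0, 0, 0.04], [0, 0, 0, 0, 0, 0, 0.04], [0, 0, 0, 0, 0, 0, 0.04], [0, 0, 0, 0, 0, 0, 0.04], [0, 0, 0, 0, 0, 0, 0.04], [0, 0, 0, 0, 0, 0, 0.04], [0, 0, 0, 0, 0, 0, 0.04]]]}}

```text
time: 43.45
position: [0.429, 0.1867, 0.3681]
ee_rot: [0.747, 0.664, 0.001, -0.002]
wrist_force: [0.3, -0.5, -0.1]
width: 0.0401
gripper_force: 0.0
```

```bash
python3 bar.py
```

```text
[0.429  0.1867 0.3681] [ 0.7475  0.6643  0.0012 -0.0024]
scene (np.float32(0.9213325), np.float64(0.7700000000000005)) centroid 0.7632040001394148
side (np.float32(0.79522294), np.float64(0.7700000000000005)) centroid 0.7705740393291103
[-0.11   -0.29    0.26   -0.0004  0.2224  0.0567]
```

The lamp holds at about 0.77 rad (44°), clear of the fingers, so I sign off.

```bash
python3 -c "
from cell import job
print(job.sign_off())"
```

```text
the job is handed in; nothing more can be done
None
```

I handed the job in: all four tiles I could see (green, pale blue, strong blue and one orange-brown, with no fifth in view) stand upright in their own slots. The lamp panel is released and holding at about 44° (0.77 rad, measured in both cameras), but the hand-in returned no verdict.

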